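# Load the carton magazine from the parts drawer

### The arm

A 6-joint arm with a two-finger parallel gripper is mounted at the origin on the work surface. World frame = base frame: x ahead of the robot, y to its left, z up, the work surface at z = 0. Lengths are in mm, angles in rad, forces in N, time in s.
With the tool pointing down it reaches from about 375 to 900 mm from the base axis. Payload 3.1 kg.
Tool frame: the origin (TCP) lies at the very end of the fingers, on their centre line; the grasp point (between the pads) lies 19 mm behind it; z points along the fingers, y is the line along which they close (so a half turn about z gives the same grasp; the last joint's range is limited). The gripper opens to 85 mm and grips with 20 to 120 N. Pads are 22 mm wide; open, the fingers measure 114 mm over their backs; the gripper's body (76 mm by 85 mm) begins 54 mm behind the grasp point. The pads swing forward as they close: fully open they stand 13 mm farther back than shut.
Start: joints at [-1.298, 0.527, 1.433, -0, 1.181, -0.178], TCP at [272.884, -562.255, 231.31] pointing down, gripper open.
Joint ranges: [-3.08, 3.08], [-0.75, 2.2], [0.22, 2.44], [-1.43, 4.57], [0, 2.65], [-2.85, 2.85]. Speed limits (rad/s): [2.79, 2.79, 3.14, 3.14, 3.14, 3.14].

### API

Orientations are given as a rotation vector (axis times angle).
In Python, from bench import read_state, imaging, job gives the robot as it stands.
- The arm moves only by the tool step_arm, never from a script. Its argument "deltas" is a list that holds one entry, the list of rows, each a list of 7 numbers: the shift along the world's x, y, z as a fraction of full scale, then the turn, a rotation vector about the world's x, y, z as a fraction of full scale, then the closure, from -1 (fully open) to 1 (shut). In form: [[[tx, ty, tz, ax, ay, az, jaw], ...]]. A call has 1 to 5 rows; each row is the pose to reach, as a shift and turn from the pose commanded when the call began, turning the shorter way round; what a row does not reach only later rows make up. Full scale, the value 1, is 0.6 m for a shift and pi rad for a turn. A row lasts 1/8 s, in which the tool goes at most 62.5 mm and 10.7 degrees, less where a joint would pass 70% of its speed; a pose out of reach is approached as far as the arm can. A call with a number of a shift or a turn outside -1 to 1 is refused whole. A call with a gripper value outside its range is refused whole. The fingers move at their own pace and stop on an object; "grip_force" is the grip in N (left out, the last holds). Time passes only in rows, so rows that repeat a pose let the fingers close. It gives the time, the measured TCP pose, the force, the opening and the grip force at its end, in the units of the state.
- read_state(): the state, without advancing time (a new reading comes with each control period).
- imaging.get_image(name): name is "scene" or "side" or "wrist"; returns a dict with "img" (384x512x3 uint8, red, green, blue), "fx", "fy", "cx", "cy" (pixels), "R" (3x3) and "t" (3): a world point X has camera coordinates R X + t; the wrist camera has in their place "mount" (4x4, takes a point from camera to tool coordinates, whose origin is the TCP and whose axes are the flange's). Camera axes: x right, y down, z forward; pixel columns grow to the right and rows downward; lengths in mm; the calibration is good to about 2 mm. A picture is of the moment at which its call begins: read the wrist's pose just before it. There is no depth.
- job.job_done(): hands the job in; it is judged then, once.
The state is a dict: "time_s": time; "joint_positions": joint angles; "qd": joint speeds; "effort": joint torques, N m; "ee_pos": TCP position; "tcp_rot": TCP orientation; "contact_force": force on the tool from outside, world axes, zero at the start; "torque": the same for the moment, N m; "gripper_width": opening from 0.0 (shut) to 1.0 (fully open); "gripper_force": force on a finger pad.
Only numpy, scipy, OpenCV 4.12 (cv2) and the standard library are available. Lean on these libraries where they do the work, as an engineer would, in place of code of your own. Each camera call takes 0.05 s, during which the arm holds its last target. There are 200 camera calls.

### The job

Pull the parts drawer out to its stop and load every carton from it into the spring-loaded magazine, lying flat, in the order blue, green, yellow, red from the bottom up (some may be missing); press each one down until its top is level with the top edges of the orange end plates before adding the next. Then lay the pressure plate on the pile, grip upwards, and press it until the plate's flat top is level with the orange edges too, push the drawer fully shut, and leave the tape roll, mug and blue bin where they are.

Things in the scene. Friction and masses are not known exactly. Their poses are not given: they have to be found in the camera images.
- mag: Spring-loaded magazine fixed to the bench: dark base 150 x 100 x 12 mm, four dark steel corner posts (angles, 168 mm high, 4 mm thick, each covering 18 mm of a long side) and two orange end plates (150 mm high) across the short ends. Inside it is 110 mm (x) by 56 mm (y), open at the top; the long sides are open between the posts. Origin: centre of the underside; x along the long side, z up.
- mag_level (a point): Centre of the magazine's mouth at the height of the orange end plates' top edges, 150 mm above the bench: the level to which everything is pressed. The corner posts stand 18 mm higher. Axes as the magazine's.
- platform (a joint): Depth (m) of the aluminium lift platform (104 x 50 x 4 mm) in the magazine: 0 = its top face at the orange edges (start), growing as it sinks, at most 0.128. Spring about 87 N/m (2.45 N per 28 mm) with 1 N preload and 3 N of guide friction: the spring balances the pile, the friction keeps the platform where it is pressed (within about 2 cm of balance). A newly laid carton does not sink by its own weight; pressing it down takes about 4 to 8 N.
- cab: Blue drawer cabinet fixed to the bench, 240 (x) x 380 (y) x 90 mm high, one drawer whose front faces the cabinet's -x. Origin: centre of the underside.
- cab_drawer0 (a joint): How far (m) the drawer is pulled out along the cabinet's -x: 0 = shut, 0.1656 = at its stop. Starts shut or up to 15 mm open; 1 N friction. Inside it is about 195 mm (x) by 338 mm (y); floor 22 mm above the bench, walls 6 mm thick with top edges 68 mm above the bench, front panel 15 mm thick with its top edge about 78 mm above the bench.
- cab_drawer0_handle (a point): Middle of the drawer's steel bar handle (round bar about 10 mm thick and 120 mm long, along the cabinet's y), 35 mm in front of the drawer front and about 52 mm above the bench; moves with the drawer. The space between bar and front is about 30 mm. Axes as the cabinet's.
- carton_blue: Rigid blue product carton with a white band and a paper label, 100 (x) x 46 (y) x 28 mm (z) high, about 250 g. Origin: centre of the underside. May be absent.
- carton_green: Rigid green product carton with a white band and a paper label, 100 (x) x 46 (y) x 28 mm (z) high, about 250 g. Origin: centre of the underside. May be absent.
- carton_yellow: Rigid yellow product carton with a white band and a paper label, 100 (x) x 46 (y) x 28 mm (z) high, about 250 g. Origin: centre of the underside. May be absent.
- carton_red: Rigid red product carton with a white band and a paper label, 100 (x) x 46 (y) x 28 mm (z) high, about 250 g. Origin: centre of the underside. May be absent.
- plate: Pressure plate: steel plate 100 (x) x 46 (y) x 12 mm with a black grip bar on top, 70 (x) x 14 (y) x 30 mm, so 42 mm high in all; about 150 g. Origin: centre of the underside. Starts flat on the bench beside the magazine.
- tape: Cardboard-brown tape roll, 90 mm across, 48 mm high, standing on the bench; a bystander. Origin: centre of the underside.
- mug: White mug, 76 mm across, 90 mm high, standing on the bench; a bystander. Origin: centre of the underside.
- bin: Open blue parts bin 160 x 100 x 70 mm, standing on the bench; a bystander. Origin: centre of the underside.
There are look-alikes about, which are no part of the job. There is more than one size of the plate; the job needs the smallest.

How it is judged:
By the outcome, as a careful person would: the job done as asked, in the order asked, and still so for the second after the job is handed in, with the robot touching nothing.
Of carton_blue, carton_green, carton_yellow, carton_red only 2 to 4 are there at a start; the rules pass over those that are not, and their reading is None.
At some moment in a run one of plate may be knocked a few centimetres aside while the robot is not near it.
Once in a run the grip may slacken for a moment while it holds something.
It also fails if it takes over 210 s, if anything falls off the work surface, if the arm or the gripper's body presses on something with over 40 N, if the wrist force passes 120 N, or if a joint passes its speed limit or range.

## Working session

There is one attempt and no reset: what is moved stays moved. The work goes in short steps, Python scripts to look and compute and a tool call to move; the robot and the scene stay as the last step left them, time stands still between calls to the robot, and variables do not carry over. Pictures are saved under pics/ and viewed, at most 14 in all, crops included, and the job is handed in when it is done.

Besides the shell and the picture viewer there is one more tool, called after "Call:" as name([rows], argument=value, ...), one row to a line, values as JSON. step_arm: Moves the arm, as the interface text tells. Its arguments: {"type":"object","properties":{"deltas":{"type":"array"},"grip_force":{"type":"number"}},"required":["deltas"]}

```bash
mkdir -p pics; ls; python3 - <<'E'
from bench import read_state, imaging
import cv2,json
print(read_state())
for n in("scene","side"):
    d=imaging.get_image(n); cv2.imwrite(f"pics/{n}0.png",d["img"][...,::-1])
    print(n,{k:(v.tolist() if hasattr(v,'tolist') else v) for k,v in d.items() if k!="img"})
E
```

```text
pics
{'time_s': 0.0, 'joint_positions': array([-1.29747963e+00,  5.28460415e-01,  1.43391864e+00, -2.32092811e-05,
        1.18137597e+00, -1.78512661e-01]), 'qd': array([ 7.38245699e-04,  5.42355984e-05, -1.10646881e-04, -4.35577546e-04,
       -9.10178528e-04, -2.01026207e-03]), 'effort': array([ 1.60380091e-04, -4.42354381e+01, -1.78022808e+01, -3.03513052e-04,
        8.20291985e-03, -2.27614258e-06]), 'ee_pos': array([ 272.69890412, -561.57119158,  230.33194494]), 'tcp_rot': array([-3.05965644e+00, -7.03240049e-01,  1.94488453e-04]), 'contact_force': array([-0.17728714,  0.24637501, -0.90309266]), 'torque': array([0.01992151, 0.0180022 , 0.00415407]), 'gripper_force': 0.0, 'gripper_width': 1.0009981374182062}
scene {'fx': 441.95567486128283, 'fy': 441.95567486128283, 'cx': 256.9279358477519, 'cy': 194.06856027580534, 'R': [[-0.17500165993536923, 0.9843812821207106, 0.019180991378221057], [0.7067460273347308, 0.13916004405479288, -0.6936458282043106], [-0.6854811973106495, -0.10783308188609875, -0.7200607992277492]], 't': [185.75924558190138, -282.57106769861116, 1810.9810501651311]}
side {'fx': 474.9652603500021, 'fy': 474.9652603500021, 'cx': 253.3628057408638, 'cy': 190.92687907926742, 'R': [[-0.7266249110012096, -0.686949046066004, 0.010828057142946554], [-0.5435944067563689, 0.5652096471587359, -0.6205184732962334], [0.4201444509400013, -0.45677025173242636, -0.784117068731845]], 't': [305.88472612644676, 399.5110767779676, 1469.7590340423876]}
```

View pics/scene0.png

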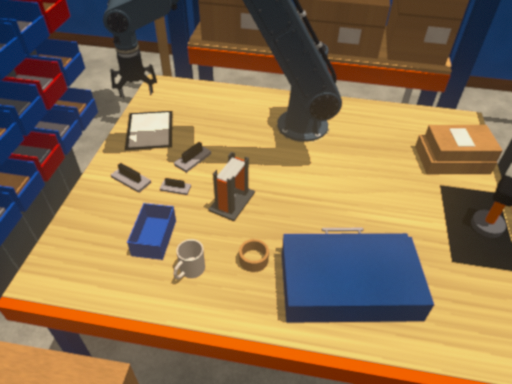

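View pics/side0.png

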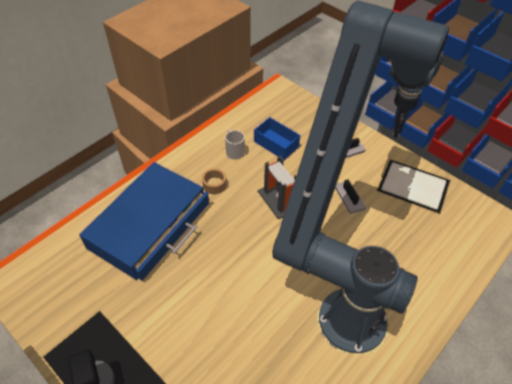

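The scene picture shows the cabinet (350,275) with its handle (342,230), the magazine (232,188), tape (253,255), mug (190,258) and bin (152,230). Three plates could be taken for the pressure plate: (130,177), (193,156) and (175,186). The last looks smallest, so I'll check it in a crop.

```bash
cat > h.py <<'E'
import numpy as np, cv2
from bench import read_state, imaging
from scipy.spatial.transform import Rotation as Ro
def get(n):
    s=read_state(); d=imaging.get_image(n); d=dict(d)
    if n=="wrist":
        M=np.array(d["mount"]); Rt=Ro.from_rotvec(s["tcp_rot"]).as_matrix()
        Rc=Rt@M[:3,:3]; c=Rt@M[:3,3]+s["ee_pos"]
        d["R"]=Rc.T; d["t"]=-Rc.T@c
    d["R"]=np.array(d["R"]); d["t"]=np.array(d["t"]); return d
def ray(d,p,z):
    c=-d["R"].T@d["t"]; v=d["R"].T@np.array([(p[0]-d["cx"])/d["fx"],(p[1]-d["cy"])/d["fy"],1])
    return (c+v*(z-c[2])/v[2])
def proj(d,X):
    q=d["R"]@np.array(X)+d["t"]; return np.array([d["fx"]*q[0]/q[2]+d["cx"],d["fy"]*q[1]/q[2]+d["cy"]])
def save(d,name,crop=None,k=1):
    im=d["img"][...,::-1]
    if crop: x0,y0,x1,y1=crop; im=im[y0:y1,x0:x1]
    cv2.imwrite("pics/"+name,cv2.resize(im,None,fx=k,fy=k,interpolation=cv2.INTER_CUBIC))
E
python3 - <<'E'
from h import *
np.set_printoptions(precision=1,suppress=True)
d=get("scene")
save(d,"crop1.png",(105,135,265,225),5)
for n,p,z in [("h1",(323,230),52),("h2",(362,230),52),("pS",(175,188),6),("pA",(131,180),6),("pB",(193,158),6),("mag",(232,200),0),("cabFL",(283,236),90),("cabFR",(409,236),90),("cabBL",(286,306),90),("cabBR",(428,306),90),("tape",(253,262),0),("mug",(190,270),0),("bin",(152,240),0)]: print(n,ray(d,p,z))
d=get("side")
for n,p,z in [("h1",(168,250),52),("h2",(196,228),52)]: print(n,ray(d,p,z))
E
```

```text
h1 [583.6 120.6  52. ]
h2 [560.6 239.2  52. ]
pS [ 454.1 -397.8    6. ]
pA [ 445.9 -561.5    6. ]
pB [ 290.  -379.5    6. ]
mag [ 466.4 -192.4    0. ]
cabFL [660.8   4.5  90. ]
cabFR [590.2 369.5  90. ]
cabBL [886.1  42.9  90. ]
cabBR [817.8 404.   90. ]
tape [705.2 -75.4   0. ]
mug [ 768.6 -253.8    0. ]
bin [ 682.8 -401.7    0. ]
h1 [574.7 245.9  52. ]
h2 [572.8 123.9  52. ]
```

View pics/crop1.png

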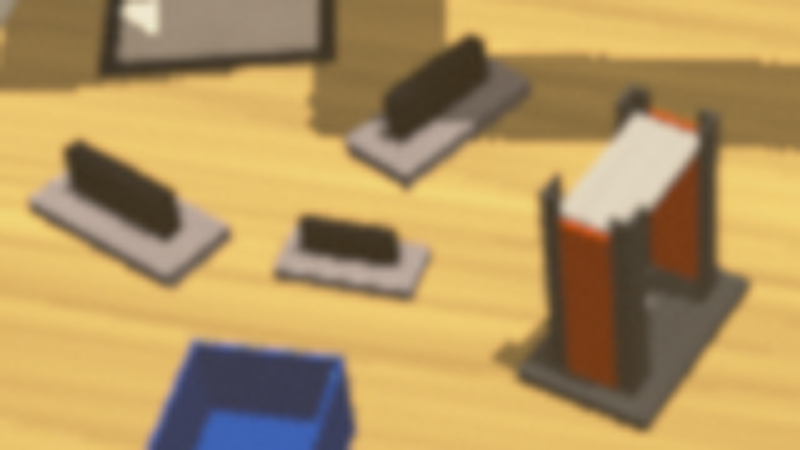

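The crop shows the small plate at crop (355,255), clearly smaller than the others at (130,215) and (440,110), so that is the one to use. The magazine stands with its platform at the top, and its base corners are at crop (520,372), (645,428) and (748,285). First I'll go to the drawer handle.

Call:
step_arm([
  [[0.183,0.45,0.117,0,0,0.222,0.3],[0.183,0.45,0.117,0,0,0.222,0.3],[0.183,0.45,0.117,0,0,0.222,0.3],[0.183,0.45,0.117,0,0,0.222,0.3],[0.183,0.45,0.117,0,0,0.222,0.3]],
])

```text
time_s: 0.82
ee_pos: [383.1, -289.9, 302.1]
tcp_rot: [2.636, 1.709, 0.001]
contact_force: [1.2, 0.5, 0.8]
gripper_width: 0.347
gripper_force: 0.0
```

Call:
step_arm([
  [[0.167,0.467,0,0,0,0.195,0.3],[0.167,0.467,0,0,0,0.195,0.3],[0.167,0.467,0,0,0,0.195,0.3],[0.167,0.467,0,0,0,0.195,0.3],[0.167,0.467,0,0,0,0.195,0.3]],
])

```text
time_s: 1.45
ee_pos: [483.1, -9.6, 301.6]
tcp_rot: [1.997, 2.425, 0.0]
contact_force: [-0.0, -1.1, 0.5]
gripper_width: 0.347
gripper_force: 0.0
```

Call:
step_arm([
  [[0.148,0.32,-0.117,0,0,0,0.3],[0.148,0.32,-0.117,0,0,0,0.3],[0.148,0.32,-0.117,0,0,0,0.3],[0.148,0.32,-0.117,0,0,0,0.3],[0.148,0.32,-0.117,0,0,0,0.3]],
])

```text
time_s: 2.08
ee_pos: [571.4, 182.1, 229.7]
tcp_rot: [-1.994, -2.425, 0.002]
contact_force: [-0.3, -0.6, 0.0]
gripper_width: 0.349
gripper_force: 0.0
```

```bash
python3 - <<'E'
from h import *
np.set_printoptions(precision=2,suppress=True)
d=get("wrist"); save(d,"w1.png",k=1.2); np.savez("w1.npz",R=d["R"],t=d["t"]); s=read_state(); print(s["ee_pos"],s["tcp_rot"],s["gripper_width"],np.array(d["mount"]),d["fx"],d["cx"],d["cy"])
print(proj(d,[572,180,52]), proj(d,s["ee_pos"]))
E
```

```text
[571.19 180.65 230.37] [-2.   -2.42  0.  ] 0.34708858830147754 [[   0.     -0.96   -0.28   71.1 ]
 [   1.      0.     -0.     -1.19]
 [   0.     -0.28    0.96 -142.48]
 [   0.      0.      0.      1.  ]] 331.4122308075985 259.38280219100596 194.0297703074764
[261.2  174.68] [260.84 257.41]
```

View pics/w1.png

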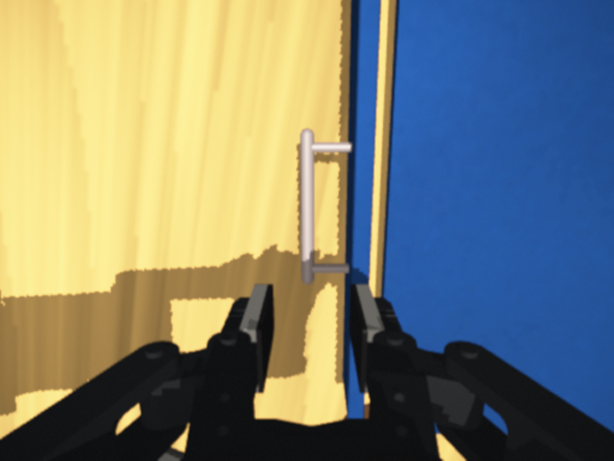

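The wrist picture shows the bar handle from picture (307,130) to (307,283), the drawer slightly open and the tool aligned with it. The bar's middle is at pixel (256,172).

```bash
python3 - <<'E'
from h import *
d=get("wrist")
for p in [(256,110),(256,233),(256,171.5)]: print(ray(d,p,52))
# cabinet front/edges
for p in [(311,2),(317,200)]: print("front panel",ray(d,p,78)); 
for p in [(330,2),(313,290)]: print("cab edge",ray(d,p,90))
E
```

```text
[555.00931764 238.38389401  52.        ]
[578.5947662  116.05740611  52.        ]
[566.17623846 180.46639454  52.        ]
front panel [582.19994339 329.24039175  78.        ]
front panel [626.27620988 170.44919236  78.        ]
cab edge [595.33042805 328.79339306  90.        ]
cab edge [641.57466423  84.04351745  90.        ]
```

Call:
step_arm([
  [[-0.007,-0.005,-0.1,0,0,0,0.3],[-0.007,-0.005,-0.2,0,0,0,0.3],[-0.007,-0.005,-0.25,0,0,0,0.3],[-0.007,-0.005,-0.29,0,0,0,0.3],[-0.007,-0.005,-0.328,0,0,0,0.3]],
])

```text
time_s: 2.8
ee_pos: [567.7, 175.2, 34.6]
tcp_rot: [2.002, 2.421, 0.0]
contact_force: [-7.8, -0.7, 38.9]
gripper_width: 0.347
gripper_force: 21.5
```

Call:
step_arm([
  [[0,0,0,0,0,0,0.3],[0,0,0,0,0,0,1],[0,0,0,0,0,0,1],[0,0,0,0,0,0,1],[0,0,0,0,0,0,1]],
], grip_force=40)

```text
time_s: 3.42
ee_pos: [568.3, 175.7, 35.6]
tcp_rot: [1.997, 2.422, 0.0]
contact_force: [-0.0, -6.1, 5.8]
gripper_width: 0.113
gripper_force: 39.2
```

Call:
step_arm([
  [[-0.05,-0.01,0,0,0,0,1],[-0.1,-0.02,0,0,0,0,1],[-0.15,-0.029,0,0,0,0,1],[-0.2,-0.039,0,0,0,0,1],[-0.24,-0.046,0,0,0,0,1]],
])

```text
time_s: 4.05
ee_pos: [425.4, 147.4, 35.6]
tcp_rot: [1.993, 2.421, 0.004]
contact_force: [5.2, -17.3, 2.3]
gripper_width: 0.108
gripper_force: 41.0
```

Call:
step_arm([
  [[-0.004,-0.001,0,0,0,0,1],[-0.008,-0.0015,0,0,0,0,1],[-0.012,-0.0025,0,0,0,0,1],[-0.016,-0.003,0,0,0,0,1],[-0.016,-0.003,0,0,0,0,1]],
])

```text
time_s: 4.68
ee_pos: [416.7, 145.6, 35.5]
tcp_rot: [1.994, 2.42, 0.003]
contact_force: [3.6, -15.5, 7.3]
gripper_width: 0.109
gripper_force: 41.6
```

Call:
step_arm([
  [[-0.005,-0.001,0,0,0,0,1],[-0.01,-0.002,0,0,0,0,1],[-0.015,-0.003,0,0,0,0,1],[-0.02,-0.004,0,0,0,0,1],[-0.02,-0.004,0,0,0,0,1]],
])

```text
time_s: 5.3
ee_pos: [415.7, 145.3, 35.6]
tcp_rot: [1.987, 2.407, 0.03]
contact_force: [16.4, -4.6, -4.4]
gripper_width: 0.115
gripper_force: 40.5
```

Call:
step_arm([
  [[0,0,0,0,0,0,0.3],[0,0,0,0,0,0,0.3],[0,0,0.05,0,0,0,0.3],[0,0,0.13,0,0,0,0.3],[0,0,0.23,0,0,0,0.3]],
])

```text
time_s: 5.92
ee_pos: [399.3, 145.2, 172.8]
tcp_rot: [-1.997, -2.419, 0.006]
contact_force: [1.6, -0.4, -0.7]
gripper_width: 0.347
gripper_force: 0.0
```

Call:
step_arm([
  [[0.1,0,0.15,0,0,0,-1],[0.24,0,0.375,0,0,0,-1],[0.24,0,0.375,0,0,0,-1],[0.24,0,0.375,0,0,0,-1],[0.24,0,0.375,0,0,0,-1]],
])

```text
time_s: 6.55
ee_pos: [547.7, 145.4, 400.8]
tcp_rot: [1.997, 2.421, 0.006]
contact_force: [-0.2, 0.6, -0.3]
gripper_width: 1.002
gripper_force: 0.0
```

```bash
python3 - <<'E'
from h import *
d=get("wrist"); save(d,"w2.png",k=1.2); s=read_state(); print(s["ee_pos"],s["tcp_rot"],s["contact_force"])
import pickle; pickle.dump(d,open("w2.pkl","wb"))
E
```

```text
[548.2191892  145.39642665 400.8813851 ] [1.99703804 2.42008496 0.00702471] [ 0.55346944 -0.71265901  1.03768365]
```

View pics/w2.png

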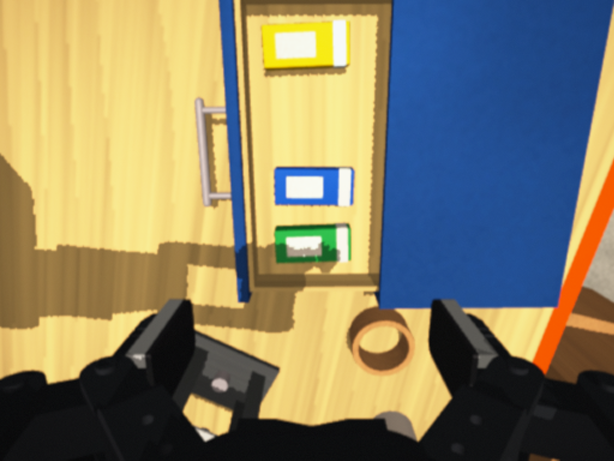

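The wrist picture shows three cartons in the open drawer: yellow (305,45), blue (314,187) and green (313,244). There is no red one. The magazine is partly visible at (235,375).

```bash
cat >> h.py <<'E'
HUE={"yellow":(22,35),"blue":(100,125),"green":(45,85),"red":(0,8)}
def carton(d,col,roi,z=50):
    x0,y0,x1,y1=roi; im=d["img"]; hsv=cv2.cvtColor(im,cv2.COLOR_RGB2HSV)
    lo,hi=HUE[col]; m=((hsv[...,0]>=lo)&(hsv[...,0]<=hi)&(hsv[...,1]>(200 if col=="yellow" else 120))&(hsv[...,2]>60))|((hsv[...,1]<60)&(hsv[...,2]>150))
    k=np.zeros_like(m); k[y0:y1,x0:x1]=1; m=(m&k).astype(np.uint8)
    c=max(cv2.findContours(m,cv2.RETR_EXTERNAL,cv2.CHAIN_APPROX_NONE)[0],key=cv2.contourArea)
    w=np.array([ray(d,p[0],z)[:2] for p in c],np.float32)
    r=cv2.minAreaRect(w); b=cv2.boxPoints(r)
    e=[b[1]-b[0],b[2]-b[1]]; l=max(e,key=np.linalg.norm)
    return r[0],sorted(r[1]),np.degrees(np.arctan2(l[1],l[0]))%180
E
python3 - <<'E'
from h import *
import pickle; d=pickle.load(open("w2.pkl","rb"))
for c,r in [("yellow",(212,10,300,66)),("blue",(222,132,302,176)),("green",(222,182,300,224))]: print(c,carton(d,c,r))
# drawer walls top z=68; front inner
for p in [(203,10),(208,235),(315,235),(320,10)]: print(ray(d,p,68))
# magazine from first scene picture, crop coordinates /5 + (105,135)
s=get("scene")
f=lambda x,y:(105+x/5,135+y/5)
for n,p,z in [("b1",(520,372),12),("b2",(645,428),12),("b3",(748,285),12),("platform c",(632,175),150),("pf1",(560,215),150),("pf2",(608,230),150),("pf3",(700,140),150),("pf4",(640,112),150)]: print(n,ray(s,f(*p),z))
for n,p,z in [("p1",(275,272),12),("p2",(410,292),12),("p3",(430,258),12)]: print(n,ray(s,f(*p),z))
E
```

```text
yellow ((503.8264465332031, 288.1341552734375), [46.75211715698242, 78.17877197265625], np.float32(13.108201))
blue ((553.1783447265625, 134.72286987304688), [48.368675231933594, 99.96977233886719], np.float32(10.066729))
green ((556.6653442382812, 58.25068664550781), [49.342811584472656, 78.59315490722656], np.float32(12.99179))
[442.95707139 307.49034253  68.        ]
[ 4.95290235e+02 -4.79466826e-01  6.80000000e+01]
[658.13855344  30.66967907  68.        ]
[590.61930152 336.22611131  68.        ]
b1 [ 533.73365997 -255.33790974   12.        ]
b2 [ 565.53299938 -163.88792517   12.        ]
b3 [ 425.42224505 -121.46341211   12.        ]
platform c [ 476.60528928 -188.85058399  150.        ]
pf1 [ 520.813029   -224.79366793  150.        ]
pf2 [ 528.00404758 -192.6950227   150.        ]
pf3 [ 435.87106456 -153.09256937  150.        ]
pf4 [ 416.8937094  -196.62693187  150.        ]
p1 [ 476.20188517 -443.77064666   12.        ]
p2 [ 476.7575112  -347.37275209   12.        ]
p3 [ 442.4187957  -343.06317786   12.        ]
```

Call:
step_arm([
  [[-0.028,-0.287,-0.058,0,0,0.171,-0.4],[-0.028,-0.287,-0.058,0,0,0.171,-0.4],[-0.028,-0.287,-0.058,0,0,0.171,-0.4],[-0.028,-0.287,-0.058,0,0,0.171,-0.4],[-0.028,-0.287,-0.058,0,0,0.171,-0.4]],
])

```text
time_s: 7.28
ee_pos: [527.6, -26.5, 361.4]
tcp_rot: [-1.286, -2.862, -0.001]
contact_force: [0.2, 0.1, 0.4]
gripper_width: 0.701
gripper_force: 0.0
```

Call:
step_arm([
  [[-0.028,-0.287,-0.058,0,0,0.171,-0.4],[-0.028,-0.287,-0.058,0,0,0.171,-0.4],[-0.028,-0.287,-0.058,0,0,0.171,-0.4],[-0.028,-0.287,-0.058,0,0,0.171,-0.4],[-0.028,-0.287,-0.058,0,0,0.171,-0.4]],
])

```text
time_s: 7.9
ee_pos: [512.4, -197.6, 327.6]
tcp_rot: [-0.478, -3.104, -0.002]
contact_force: [-0.8, -0.8, 0.2]
gripper_width: 0.7
gripper_force: 0.0
```

```bash
python3 - <<'E'
from h import *
d=get("wrist"); save(d,"w3.png",k=1.4); s=read_state(); print(s["ee_pos"],s["tcp_rot"],s["contact_force"])
import pickle; pickle.dump(d,open("w3.pkl","wb"))
E
```

```text
[ 512.51521759 -197.21382346  327.95283026] [-4.76723208e-01 -3.10485818e+00 -1.86696720e-03] [0.29277215 0.49214796 0.56093849]
```

View pics/w3.png

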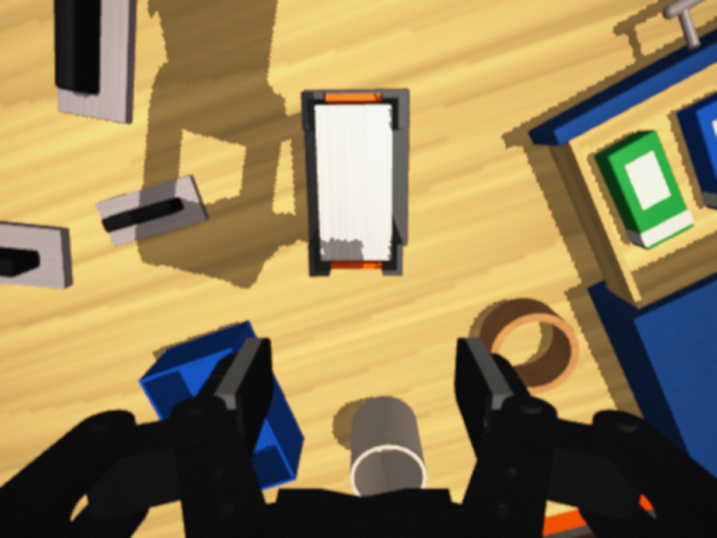

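The picture shows the magazine mouth with its platform from (314,105) to (392,262), the orange edges at (353,97) and (357,265), and the small plate at (152,210).

```bash
python3 - <<'E'
from h import *
import pickle; d=pickle.load(open("w3.pkl","rb"))
im=d["img"]; hsv=cv2.cvtColor(im,cv2.COLOR_RGB2HSV)
m=((hsv[...,1]<40)&(hsv[...,2]>110)).astype(np.uint8); m[:,:200]=0;m[:,310:]=0;m[:60]=0;m[210:]=0
c=max(cv2.findContours(m,cv2.RETR_EXTERNAL,cv2.CHAIN_APPROX_NONE)[0],key=cv2.contourArea)
r=cv2.minAreaRect(np.array([ray(d,p[0],150)[:2] for p in c],np.float32));print("plat",r)
m=((hsv[...,0]<15)&(hsv[...,1]>150)&(hsv[...,2]>120)).astype(np.uint8); m[:,200:310]*=1
m[:,:200]=0;m[:,310:]=0;m[220:]=0
C=[]
for c in cv2.findContours(m,cv2.RETR_EXTERNAL,cv2.CHAIN_APPROX_NONE)[0]:
    if cv2.contourArea(c)>20:
        q=c[:,0].mean(0); w=ray(d,q,150); C.append(w); print("orange",cv2.boundingRect(c),w)
v=C[0]-C[1]; print("axis",np.degrees(np.arctan2(v[1],v[0])),(C[0]+C[1])/2,np.linalg.norm(v))
# post outer corners in view, z=168
P=[ray(d,(x/1.4,y/1.4),168)[:2] for x,y in [(303,92),(408,90),(402,274),(310,275)]]
print(np.array(P),np.mean(P,0)); 
for a,b in((0,3),(1,2)):print(np.degrees(np.arctan2(*(P[b]-P[a])[::-1])),np.linalg.norm(P[b]-P[a]))
for c,a in("mug",(388,470)),("plate",(152,210)): print(c,ray(d,(a[0]/1.4,a[1]/1.4),{"mug":90,"plate":12}[c]))
E
```

```text
plat ((471.9820556640625, -191.12376403808594), (52.20703887939453, 104.47261047363281), 73.0191421508789)
orange (237, 186, 36, 6) [ 525.97260203 -207.50901995  150.        ]
orange (232, 67, 40, 6) [ 417.93084727 -175.35593086  150.        ]
axis -16.57293840116105 [ 471.95172465 -191.43247541  150.        ] 112.7246286661763
[[ 407.45776542 -203.2496206 ]
 [ 425.62028559 -141.88943616]
 [ 536.80402418 -177.95846266]
 [ 518.62095636 -237.76994797]] [ 472.12575789 -190.21686685]
-17.25152267523338 116.39977672478511
-17.97353925962061 116.88797371465674
mug [ 748.1727093  -246.78388443   90.        ]
plate [ 447.02081884 -395.94161747   12.        ]
```

Call:
step_arm([
  [[0.05,0.45,-0.1,0,0,0.1,-0.4],[0.05,0.45,-0.1,0,0,0.1,-0.4],[0.05,0.45,-0.1,0,0,0.1,-0.4],[0.05,0.45,-0.1,0,0,0.1,-0.4],[0.05,0.45,-0.1,0,0,0.1,-0.4]],
])

```text
time_s: 8.57
ee_pos: [540.9, 76.4, 267.8]
tcp_rot: [0.022, -3.141, -0.002]
contact_force: [-0.5, 0.1, -0.1]
gripper_width: 0.703
gripper_force: 0.0
```

Call:
step_arm([
  [[0.0175,0.103,-0.15,0,0,0.0556,-0.4],[0.0175,0.103,-0.15,0,0,0.0556,-0.4],[0.0175,0.103,-0.15,0,0,0.0556,-0.4],[0.0175,0.103,-0.15,0,0,0.0556,-0.4],[0.0175,0.103,-0.15,0,0,0.0556,-0.4]],
])

```text
time_s: 9.2
ee_pos: [553.8, 132.3, 179.9]
tcp_rot: [-0.287, 3.125, -0.001]
contact_force: [-0.7, -0.4, -0.2]
gripper_width: 0.699
gripper_force: 0.0
```

```bash
python3 - <<'E'
from h import *
d=get("wrist"); save(d,"w4.png",k=1.3); s=read_state(); print(s["ee_pos"],s["tcp_rot"])
import pickle; pickle.dump(d,open("w4.pkl","wb"))
p=proj(d,[553,134.7,50]).astype(int); print(p)
print(carton(d,"blue",(max(0,p[0]-62),max(0,p[1]-80),p[0]+62,p[1]+80)))
E
```

```text
[553.79569834 132.10239323 179.76330246] [-2.86079192e-01  3.12498516e+00 -4.22924322e-04]
[262 185]
((552.6314697265625, 133.06869506835938), [46.974891662597656, 98.93742370605469], np.float32(10.481785))
```

View pics/w4.png

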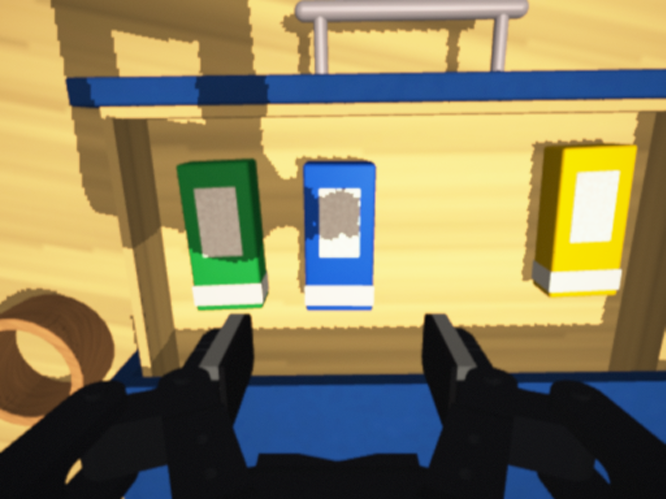

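The picture shows blue centred at (340,235), green at (222,235) and yellow at (588,220). The fit agrees with the earlier one, so I'll descend and grip blue.

Call:
step_arm([
  [[-0.002,0.0015,-0.08,0,0,0,-0.4],[-0.002,0.0015,-0.16,0,0,0,-0.4],[-0.002,0.0015,-0.21,0,0,0,-0.4],[-0.002,0.0015,-0.24,0,0,0,-0.4],[-0.002,0.0015,-0.256,0,0,0,-0.4]],
])

```text
time_s: 9.88
ee_pos: [552.2, 133.0, 24.3]
tcp_rot: [-0.286, 3.128, -0.0]
contact_force: [0.6, -0.7, 0.3]
gripper_width: 0.698
gripper_force: 0.0
```

Call:
step_arm([
  [[0,0,0,0,0,0,-0.4],[0,0,0,0,0,0,1],[0,0,0,0,0,0,1],[0,0,0,0,0,0,1],[0,0,0,0,0,0,1]],
], grip_force=70)

```text
time_s: 10.5
ee_pos: [552.8, 133.5, 25.7]
tcp_rot: [-0.288, 3.125, -0.0]
contact_force: [0.8, -0.5, 4.8]
gripper_width: 0.523
gripper_force: 72.9
```

Call:
step_arm([
  [[0,0,0.05,0,0,0,1],[0,0,0.14,0,0,0,1],[0,0,0.23,0,0,0,1],[0,0,0.32,0,0,0,1],[0,0,0.373,0,0,0,1]],
])

```text
time_s: 11.12
ee_pos: [551.8, 133.7, 250.9]
tcp_rot: [-0.288, 3.125, 0.0]
contact_force: [0.8, -0.2, -3.0]
gripper_width: 0.526
gripper_force: 72.6
```

Call:
step_arm([
  [[-0.014,-0.055,0,0,0,-0.016,1],[-0.028,-0.11,0,0,0,-0.032,1],[-0.041,-0.165,0,0,0,-0.048,1],[-0.055,-0.22,0,0,0,-0.064,1],[-0.067,-0.27,0,0,0,-0.0765,1]],
])

```text
time_s: 11.75
ee_pos: [510.1, -29.2, 247.6]
tcp_rot: [-0.091, -3.139, -0.001]
contact_force: [0.0, 0.0, -3.1]
gripper_width: 0.525
gripper_force: 72.5
```

Call:
step_arm([
  [[-0.014,-0.055,0,0,0,-0.016,1],[-0.028,-0.11,0,0,0,-0.032,1],[-0.041,-0.165,0,0,0,-0.048,1],[-0.067,-0.27,0,0,0,-0.0765,1],[-0.067,-0.27,0,0,0,-0.0765,1]],
])

```text
time_s: 12.38
ee_pos: [470.2, -194.2, 247.8]
tcp_rot: [-0.474, -3.106, 0.002]
contact_force: [0.3, 0.6, -3.0]
gripper_width: 0.521
gripper_force: 72.8
```

```bash
cat > chk.py <<'E'
from h import *
import sys
# held-carton check: position of the far end in tool axes vs expected +-50
d=get("wrist"); s=read_state(); save(d,sys.argv[1],k=1.3)
e=s["ee_pos"]; a=np.arctan2(s["tcp_rot"][1],s["tcp_rot"][0]); ya=2*a-np.pi/2
print(e.round(1),"tool y deg",np.degrees(ya)%360,"grip",s["gripper_width"],s["gripper_force"],s["contact_force"].round(1))
u=np.array([np.cos(ya+np.pi/2),np.sin(ya+np.pi/2)]); v=np.array([np.cos(ya),np.sin(ya)])
for k in (50,-50):
  for w in (-23,23):
    print("exp top corner px",(k,w),(proj(d,np.r_[e[:2]+k*u+w*v,e[2]+24])).round(1))
E
python3 chk.py w5.png
```

```text
[ 470.2 -192.2  247.7] tool y deg 72.76197915998836 grip 0.5236075145682507 72.80413269996643 [ 0.3  0.5 -2.5]
exp top corner px (50, -23) [202.6 159.6]
exp top corner px (50, 23) [329.6 159.4]
exp top corner px (-50, -23) [213.7 381.1]
exp top corner px (-50, 23) [316.8 381. ]
```

View pics/w5.png

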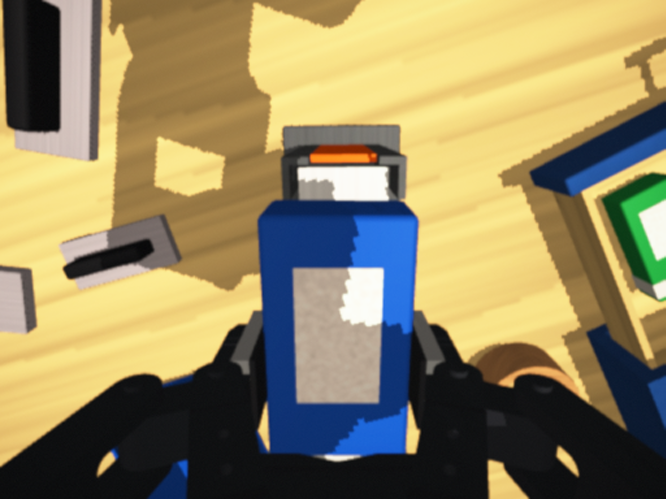

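The picture shows the blue carton held. Its top far edge runs from (260,217) to (417,217), with the mouth's orange edge at (343,157). I'll work out the offset from that edge.

```bash
cat >> h.py <<'E'
def held(d,s,pl,pr):
    """pl,pr: pixels of the held carton's far top corners -> tool offsets for 46 mm width"""
    e=s["ee_pos"]; a=np.arctan2(s["tcp_rot"][1],s["tcp_rot"][0]); ya=2*a-np.pi/2
    u=np.array([np.cos(ya+np.pi/2),np.sin(ya+np.pi/2)]); v=np.array([np.cos(ya),np.sin(ya)])
    for h in range(6,34,2):
        A=ray(d,pl,e[2]+h)[:2]-e[:2];B=ray(d,pr,e[2]+h)[:2]-e[:2]
        print(h,"w %.1f end x %.1f ycen %.1f skew %.1f"%(np.linalg.norm(A-B),(A+B)@u/2,(A+B)@v/2,(A-B)@u))
E
python3 - <<'E'
from h import *
held(get("wrist"),read_state(),(260/1.3,217/1.3),(417/1.3,217/1.3))
E
```

```text
6 w 50.6 end x 43.9 ycen -1.7 skew 0.1
8 w 49.9 end x 44.3 ycen -1.7 skew 0.1
10 w 49.2 end x 44.7 ycen -1.7 skew 0.1
12 w 48.4 end x 45.1 ycen -1.7 skew 0.1
14 w 47.7 end x 45.5 ycen -1.7 skew 0.1
16 w 46.9 end x 45.9 ycen -1.7 skew 0.1
18 w 46.2 end x 46.3 ycen -1.7 skew 0.1
20 w 45.5 end x 46.7 ycen -1.7 skew 0.1
22 w 44.7 end x 47.2 ycen -1.7 skew 0.1
24 w 44.0 end x 47.6 ycen -1.7 skew 0.1
26 w 43.2 end x 48.0 ycen -1.8 skew 0.1
28 w 42.5 end x 48.4 ycen -1.8 skew 0.1
30 w 41.8 end x 48.8 ycen -1.8 skew 0.1
32 w 41.0 end x 49.2 ycen -1.8 skew 0.1
```

Call:
step_arm([
  [[-0.0007,0.0068,0,0,0,0,1],[-0.0007,0.0068,-0.05,0,0,0,1],[-0.0007,0.0068,-0.09,0,0,0,1],[-0.0007,0.0068,-0.105,0,0,0,1],[-0.0007,0.0068,-0.105,0,0,0,1]],
])

```text
time_s: 13.1
ee_pos: [470.8, -185.3, 184.9]
tcp_rot: [-0.462, -3.106, -0.001]
contact_force: [-0.5, -0.0, -2.7]
gripper_width: 0.523
gripper_force: 72.8
```

```bash
python3 chk.py w6.png; python3 - <<'E'
from h import *
d=get("side"); save(d,"s1.png",(230,130,330,230),6)
E
```

```text
[ 471.3 -185.9  185.5] tool y deg 73.05116078594834 grip 0.5234238840586668 72.78180241584778 [-0.2  0.7 -3.2]
exp top corner px (50, -23) [196.4 163.3]
exp top corner px (50, 23) [323.9 163.3]
exp top corner px (-50, -23) [208.2 385. ]
exp top corner px (-50, 23) [311.6 384.9]
```

View pics/w6.png

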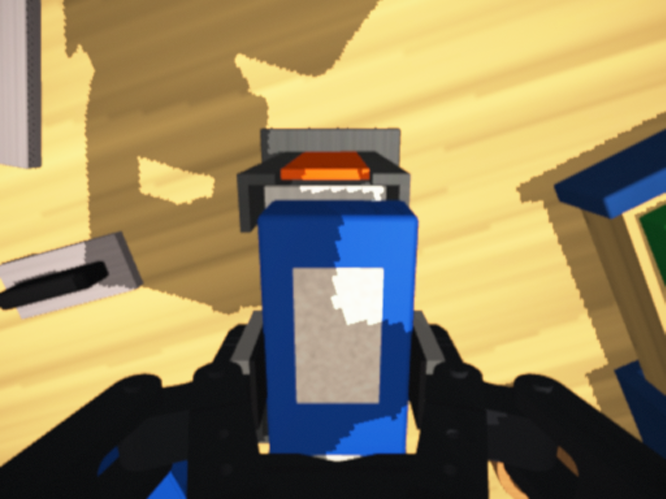

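The picture shows the carton (centre column 338) standing to the right of the mouth's centre (orange at 281–370). It needs about 4 mm towards -v, so I'll correct that and lower it.

Call:
step_arm([
  [[-0.0012,-0.0067,0,0,0,0,1],[-0.0012,-0.0067,0,0,0,0,1],[-0.0012,-0.0067,-0.01,0,0,0,1],[-0.0012,-0.0067,-0.02,0,0,0,1],[-0.0012,-0.0067,-0.03,0,0,0,1]],
])

```text
time_s: 13.82
ee_pos: [469.8, -190.4, 166.5]
tcp_rot: [-0.465, -3.106, -0.0]
contact_force: [-0.0, -0.3, -2.6]
gripper_width: 0.521
gripper_force: 72.8
```

Call:
step_arm([
  [[0,0,-0.004,0,0,0,1],[0,0,-0.008,0,0,0,1],[0,0,-0.012,0,0,0,1],[0,0,-0.016,0,0,0,1],[0,0,-0.016,0,0,0,1]],
])

```text
time_s: 14.45
ee_pos: [469.9, -190.4, 157.4]
tcp_rot: [-0.465, -3.107, -0.0]
contact_force: [-1.2, -0.4, -3.2]
gripper_width: 0.525
gripper_force: 72.8
```

Call:
step_arm([
  [[0,0,-0.003,0,0,0,1],[0,0,-0.006,0,0,0,1],[0,0,-0.009,0,0,0,1],[0,0,-0.009,0,0,0,1]],
])

```text
time_s: 14.95
ee_pos: [470.1, -190.5, 152.2]
tcp_rot: [0.465, 3.107, -0.0]
contact_force: [0.2, 0.3, -0.2]
gripper_width: 0.52
gripper_force: 73.3
```

Call:
step_arm([
  [[0,0,-0.006,0,0,0,1],[0,0,-0.012,0,0,0,1],[0,0,-0.018,0,0,0,1],[0,0,-0.018,0,0,0,1]],
])

```text
time_s: 15.45
ee_pos: [470.1, -190.6, 140.8]
tcp_rot: [-0.465, -3.107, -0.0]
contact_force: [-0.9, -0.3, -1.8]
gripper_width: 0.524
gripper_force: 73.2
```

Call:
step_arm([
  [[0,0,-0.008,0,0,0,1],[0,0,-0.016,0,0,0,1],[0,0,-0.022,0,0,0,1],[0,0,-0.025,0,0,0,1]],
])

```text
time_s: 15.95
ee_pos: [470.1, -190.5, 126.1]
tcp_rot: [0.465, 3.107, -0.0]
contact_force: [-1.4, 1.5, 4.0]
gripper_width: 0.523
gripper_force: 73.6
```

```bash
python3 - <<'E'
from h import *
print(read_state())
d=get("wrist"); a=d["img"][...,::-1][60:384,130:400]
s=get("side")["img"][...,::-1][130:230,230:330]
a=cv2.resize(a,(500,600)); s=cv2.resize(s,(300,300)); o=np.zeros((600,800,3),np.uint8); o[:,:500]=a; o[:300,500:]=s
c=get("scene")["img"][...,::-1][140:230,195:285]; o[300:,500:]=cv2.resize(c,(300,300))
cv2.imwrite("pics/c1.png",o)
E
```

```text
{'time_s': 15.95, 'joint_positions': array([-6.05680918e-01,  5.33163514e-01,  1.82359705e+00,  2.47514420e-05,
        7.84717230e-01, -1.87935915e+00]), 'qd': array([ 0.00029049,  0.02247954,  0.00955463,  0.00086305, -0.03284181,
       -0.00055297]), 'effort': array([-1.13120028e-01, -3.58339548e+01, -1.09436390e+01,  2.39478901e-02,
       -2.62496062e-01, -3.81723352e-03]), 'ee_pos': array([ 470.12922316, -190.54486508,  126.12198823]), 'tcp_rot': array([ 4.65008012e-01,  3.10687558e+00, -5.49782162e-05]), 'contact_force': array([-1.40651725,  1.54268764,  4.0396206 ]), 'torque': array([-0.0038631 ,  0.11716615,  0.04554812]), 'gripper_force': 73.63760232925415, 'gripper_width': 0.5228673998859913}
```

View pics/c1.png

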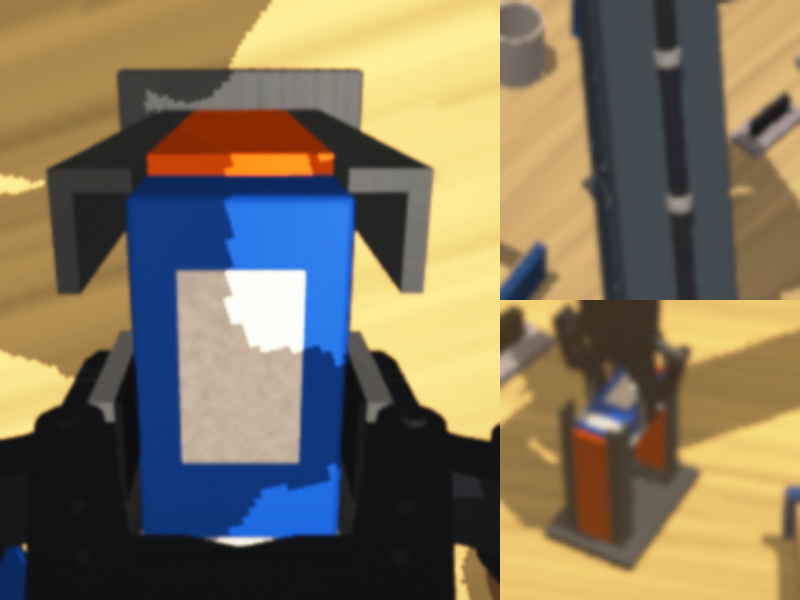

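Blue is in the magazine and centred: carton columns 128–353 between posts at 75 and 405. Next I'll release, lift and check the level numerically.

Call:
step_arm([
  [[0,0,0,0,0,0,-0.3],[0,0,0,0,0,0,-0.4],[0,0,0,0,0,0,-0.4],[0,0,0.04,0,0,0,-0.4],[0,0,0.1,0,0,0,-0.4]],
])

```text
time_s: 16.73
ee_pos: [469.3, -190.0, 186.0]
tcp_rot: [-0.465, -3.104, -0.002]
contact_force: [0.3, -0.1, -0.1]
gripper_width: 0.701
gripper_force: 0.0
```

Call:
step_arm([
  [[0,0,0.1,0,0,0,-0.4],[0.06,-0.02,0.2,0,0,0,-0.4],[0.06,-0.02,0.25,0,0,0,-0.4],[0.06,-0.02,0.25,0,0,0,-0.4],[0.06,-0.02,0.25,0,0,0,-0.4]],
])

```text
time_s: 17.35
ee_pos: [505.1, -201.9, 335.2]
tcp_rot: [-0.465, -3.105, -0.002]
contact_force: [0.3, 0.3, -0.8]
gripper_width: 0.701
gripper_force: 0.0
```

```bash
cat > lev.py <<'E'
from h import *
import sys,pickle
d=get("wrist"); pickle.dump(d,open(sys.argv[2],"wb")); s=read_state(); print(s["ee_pos"],s["contact_force"])
p=proj(d,[472,-191,150]).astype(int); print(p)
print("lvl",carton(d,sys.argv[1],(p[0]-45,p[1]-75,p[0]+45,p[1]+75),150))
a=d["img"][...,::-1][p[1]-80:p[1]+80,p[0]-66:p[0]+66]
c=get("scene")["img"][...,::-1][140:230,205:279]
cv2.imwrite("pics/"+sys.argv[3],np.hstack([cv2.resize(a,(412,500)),cv2.resize(c,(380,500))]))
E
python3 lev.py blue l1.pkl l1.png
```

```text
[ 504.81776234 -201.74730618  334.65038385] [ 0.23383055  0.31358791 -0.40684663]
[260 137]
lvl ((471.1099853515625, -191.21163940429688), [47.13616943359375, 99.9861831665039], np.float32(162.98198))
```

View pics/l1.png

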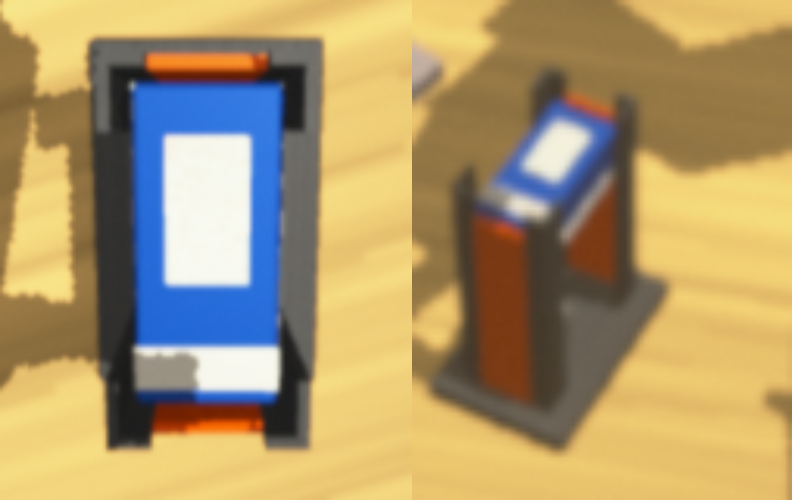

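The left half shows blue centred in the mouth, with its fit at z=150 giving 47×100 mm, so it is level. The scene half agrees. Next is green.

```bash
sed -i 's/    c=max(cv2.find/    m=cv2.morphologyEx(m,cv2.MORPH_CLOSE,np.ones((5,5)))\n    c=max(cv2.find/' h.py; python3 - <<'E'
from h import *
import pickle; d=pickle.load(open("w4.pkl","rb"))
for c,r in [("green",(135,118,208,242)),("yellow",(408,105,492,232)),("blue",(228,118,294,242))]: print(c,carton(d,c,r))
d=pickle.load(open("w2.pkl","rb"))
for c,r in [("yellow",(212,10,300,66)),("blue",(222,132,302,176)),("green",(222,182,300,224))]: print(c,carton(d,c,r))
E
```

```text
green ((565.382568359375, 59.132049560546875), [49.96393966674805, 99.9151840209961], np.float32(11.914023))
yellow ((513.46533203125, 286.068115234375), [57.94511413574219, 100.18856048583984], np.float32(13.454401))
blue ((552.6314697265625, 133.06869506835938), [46.974891662597656, 98.93742370605469], np.float32(10.481785))
yellow ((513.4261474609375, 290.5859375), [48.464263916015625, 98.53013610839844], np.float32(15.10076))
blue ((553.1783447265625, 134.72286987304688), [48.368675231933594, 99.96977233886719], np.float32(10.066729))
green ((565.8827514648438, 60.625770568847656), [50.83071517944336, 97.53290557861328], np.float32(10.84507))
```

Call:
step_arm([
  [[0.06,0.26,-0.1,0,0,0.1,-0.3],[0.06,0.26,-0.1,0,0,0.1,-0.3],[0.06,0.26,-0.1,0,0,0.1,-0.3],[0.06,0.26,-0.1,0,0,0.1,-0.3],[0.06,0.26,-0.1,0,0,0.1,-0.3]],
])

```text
time_s: 18.08
ee_pos: [541.6, -46.7, 275.5]
tcp_rot: [0.027, -3.14, 0.0]
contact_force: [0.3, -0.8, 0.9]
gripper_width: 0.649
gripper_force: 0.0
```

Call:
step_arm([
  [[0.041,0.173,-0.158,0,0,0.058,-0.3],[0.041,0.173,-0.158,0,0,0.058,-0.3],[0.041,0.173,-0.158,0,0,0.058,-0.3],[0.041,0.173,-0.158,0,0,0.058,-0.3],[0.041,0.173,-0.158,0,0,0.058,-0.3]],
])

```text
time_s: 18.7
ee_pos: [567.7, 55.6, 182.9]
tcp_rot: [-0.31, 3.124, -0.002]
contact_force: [0.5, 0.1, -0.5]
gripper_width: 0.65
gripper_force: 0.0
```

```bash
cat > pk.py <<'E'
from h import *
import sys
s=read_state(); d=get("wrist"); a=np.arctan2(s["tcp_rot"][1],s["tcp_rot"][0]); print(s["ee_pos"].round(1),"y ang",np.degrees(2*a-np.pi/2)%360)
p=proj(d,[float(sys.argv[2]),float(sys.argv[3]),50]).astype(int); print(p)
r=carton(d,sys.argv[1],(p[0]-44,max(0,p[1]-75),p[0]+44,p[1]+75)); print(r, "shift",((np.array(r[0])-s["ee_pos"][:2])/600).round(4),"turn to 90+ang",(r[2]+90-np.degrees(2*a-np.pi/2)+90)%180-90)
E
python3 pk.py green 565.5 58.5
```

```text
[567.7  55.6 182.9] y ang 101.32361484953493
[263 182]
((565.949462890625, 57.38011169433594), [46.62001419067383, 99.91477966308594], np.float32(12.591053)) shift [-0.003  0.003] turn to 90+ang 1.2674343448010035
```

Call:
step_arm([
  [[0,0,0,0,0,0.007,-0.3],[0,0,0,0,0,0.007,-0.3],[0,0,0,0,0,0.007,-0.3]],
])

```text
time_s: 19.12
ee_pos: [566.7, 57.0, 181.8]
tcp_rot: [-0.346, 3.122, -0.0]
contact_force: [0.3, 0.1, -0.8]
gripper_width: 0.653
gripper_force: 0.0
```

Call:
step_arm([
  [[-0.001,0.001,-0.08,0,0,0,-0.3],[-0.001,0.001,-0.16,0,0,0,-0.3],[-0.001,0.001,-0.21,0,0,0,-0.3],[-0.001,0.001,-0.24,0,0,0,-0.3],[-0.001,0.001,-0.259,0,0,0,-0.3]],
])

```text
time_s: 19.75
ee_pos: [566.3, 57.9, 25.5]
tcp_rot: [-0.347, 3.122, -0.0]
contact_force: [-0.4, -0.3, -0.4]
gripper_width: 0.65
gripper_force: 0.0
```

Call:
step_arm([
  [[0,0,0,0,0,0,-0.3],[0,0,0,0,0,0,1],[0,0,0,0,0,0,1],[0,0,0,0,0,0,1],[0,0,0,0,0,0,1]],
])

```text
time_s: 20.38
ee_pos: [567.0, 57.9, 27.3]
tcp_rot: [-0.347, 3.12, -0.001]
contact_force: [-0.2, 0.2, 5.9]
gripper_width: 0.521
gripper_force: 72.5
```

Call:
step_arm([
  [[0,0,0.05,0,0,0,1],[0,0,0.14,0,0,0,1],[0,0,0.23,0,0,0,1],[0,0,0.3,0,0,0,1],[0,0,0.34,0,0,0,1]],
])

```text
time_s: 21.0
ee_pos: [566.2, 58.0, 232.2]
tcp_rot: [-0.347, 3.12, -0.001]
contact_force: [-0.1, -0.1, -3.4]
gripper_width: 0.524
gripper_force: 72.5
```

Call:
step_arm([
  [[-0.02,-0.05,0,0,0,-0.02,1],[-0.04,-0.1,0,0,0,-0.04,1],[-0.06,-0.15,0,0,0,-0.06,1],[-0.08,-0.207,0,0,0,-0.0825,1],[-0.08,-0.207,0,0,0,-0.0825,1]],
])

```text
time_s: 21.62
ee_pos: [516.6, -67.9, 229.5]
tcp_rot: [-0.065, -3.139, -0.0]
contact_force: [-0.2, 0.5, -2.6]
gripper_width: 0.525
gripper_force: 72.5
```

Call:
step_arm([
  [[-0.02,-0.05,0,0,0,-0.02,1],[-0.04,-0.1,0,0,0,-0.04,1],[-0.06,-0.15,0,0,0,-0.06,1],[-0.0795,-0.2075,0,0,0,-0.0825,1],[-0.0795,-0.2075,0,0,0,-0.0825,1]],
])

```text
time_s: 22.25
ee_pos: [470.0, -192.1, 229.8]
tcp_rot: [-0.469, -3.106, -0.0]
contact_force: [0.2, 0.0, -3.3]
gripper_width: 0.521
gripper_force: 72.7
```

Call:
step_arm([
  [[0,0,0,0,0,0,1],[0,0,0,0,0,0,1],[0,0,0,0,0,0,1],[0,0,0,0,0,0,1]],
])

```text
time_s: 22.75
ee_pos: [470.5, -190.2, 230.1]
tcp_rot: [-0.463, -3.107, -0.0]
contact_force: [0.3, -0.6, -2.5]
gripper_width: 0.523
gripper_force: 72.7
```

```bash
cat > hc.py <<'E'
from h import *
import sys
# held carton in tool axes: coloured top face fitted at z = TCP+23, and the orange far edge
s=read_state(); d=get("wrist"); e=s["ee_pos"]; a=np.arctan2(s["tcp_rot"][1],s["tcp_rot"][0]); ya=2*a-np.pi/2
u=np.array([np.cos(ya+np.pi/2),np.sin(ya+np.pi/2)]); v=np.array([np.cos(ya),np.sin(ya)])
hsv=cv2.cvtColor(d["img"],cv2.COLOR_RGB2HSV); lo,hi=HUE[sys.argv[1]]; H,S,V=[hsv[...,i].astype(int) for i in range(3)]
m=(H>=lo)&(H<=hi)&(S>120)&(V>50); m[:,:170]=0; m[:,350:]=0
o=(H<15)&(S>150)&(V>150); o[200:]=0; o[:,:180]=0;o[:,340:]=0
y,x=np.nonzero(o); 
if len(x):
    w=ray(d,((x.min()+x.max())/2,(y.min()+y.max())/2),150)[:2]-e[:2]; print("orange u %.1f v %.1f"%(w@u,w@v))
rows=[r for r in range(150,240) if m[r].sum()>60]
for r in (rows[0]+12,rows[0]+40): 
    c=np.nonzero(m[r])[0]; A=ray(d,(c.min(),r),e[2]+23)[:2]-e[:2];B=ray(d,(c.max()+1,r),e[2]+23)[:2]-e[:2]; print(r,"w %.1f v %.1f u %.1f"%(np.linalg.norm(A-B),(A+B)@v/2,(A+B)@u/2))
print("top row",rows[0],e.round(1),np.degrees(ya)%360,s["gripper_width"],s["contact_force"].round(1),"mag u %.1f v %.1f"%((np.array([472,-191.2])-e[:2])@u,(np.array([472,-191.2])-e[:2])@v))
E
python3 hc.py green
```

```text
orange u 55.4 v -1.2
165 w 44.3 v -0.6 u 48.5
193 w 44.7 v -0.6 u 37.8
top row 153 [ 470.5 -190.2  230.1] 73.03674517865068 0.5233555473150286 [ 0.3 -0.6 -2.5] mag u -1.7 v -0.5
```

Call:
step_arm([
  [[0,0,-0.04,0,0,0,1],[0,0,-0.075,0,0,0,1],[0,0,-0.09,0,0,0,1],[0,0,-0.1,0,0,0,1],[0,0,-0.105,0,0,0,1]],
])

```text
time_s: 23.42
ee_pos: [470.7, -191.0, 167.3]
tcp_rot: [0.465, 3.106, -0.001]
contact_force: [0.5, -0.1, -1.8]
gripper_width: 0.524
gripper_force: 72.7
```

Call:
step_arm([
  [[0,0,-0.006,0,0,0,1],[0,0,-0.012,0,0,0,1],[0,0,-0.018,0,0,0,1],[0,0,-0.024,0,0,0,1],[0,0,-0.024,0,0,0,1]],
])

```text
time_s: 24.05
ee_pos: [470.4, -190.9, 152.6]
tcp_rot: [0.465, 3.107, -0.0]
contact_force: [-0.0, -1.2, -2.6]
gripper_width: 0.52
gripper_force: 72.9
```

Call:
step_arm([
  [[0,0,-0.008,0,0,0,1],[0,0,-0.016,0,0,0,1],[0,0,-0.024,0,0,0,1],[0,0,-0.032,0,0,0,1],[0,0,-0.032,0,0,0,1]],
])

```text
time_s: 24.68
ee_pos: [470.4, -190.9, 132.9]
tcp_rot: [-0.465, -3.107, -0.0]
contact_force: [0.1, -0.4, -3.1]
gripper_width: 0.522
gripper_force: 72.9
```

Call:
step_arm([
  [[0,0,-0.005,0,0,0,1],[0,0,-0.01,0,0,0,1],[0,0,-0.01,0,0,0,1]],
])

```text
time_s: 25.05
ee_pos: [470.4, -190.8, 127.3]
tcp_rot: [0.465, 3.107, -0.0]
contact_force: [-0.0, 0.3, -0.2]
gripper_width: 0.524
gripper_force: 73.2
```

Call:
step_arm([
  [[0,0,0,0,0,0,-0.3],[0,0,0,0,0,0,-0.4],[0,0,0,0,0,0,-0.4],[0,0,0.04,0,0,0,-0.4],[0,0,0.1,0,0,0,-0.4]],
])

```text
time_s: 25.68
ee_pos: [469.5, -190.3, 187.2]
tcp_rot: [-0.465, -3.104, -0.002]
contact_force: [1.0, -0.4, 0.2]
gripper_width: 0.701
gripper_force: 0.0
```

Call:
step_arm([
  [[0,0,0.1,0,0,0,-0.4],[0.06,-0.02,0.2,0,0,0,-0.4],[0.06,-0.02,0.25,0,0,0,-0.4],[0.06,-0.02,0.25,0,0,0,-0.4],[0.06,-0.02,0.25,0,0,0,-0.4]],
])

```text
time_s: 26.3
ee_pos: [505.4, -202.2, 336.4]
tcp_rot: [-0.465, -3.105, -0.002]
contact_force: [-0.5, -0.3, -0.2]
gripper_width: 0.7
gripper_force: 0.0
```

```bash
python3 lev.py green l2.pkl l2.png
```

```text
[ 505.11886084 -202.03331507  335.80598397] [-0.35824963  0.69114599 -0.13635917]
[260 136]
lvl ((470.70477294921875, -191.4969024658203), [46.65858459472656, 100.21849822998047], np.float32(163.4603))
```

View pics/l2.png

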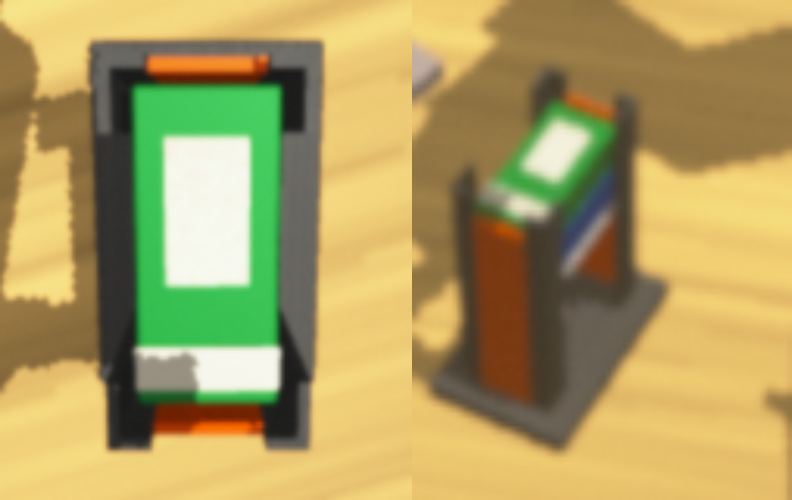

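The picture shows green on top of blue, level with the orange edges and centred. Yellow next.

Call:
step_arm([
  [[0.007,0.41,-0.1,0,0,0.086,-0.4],[0.007,0.41,-0.1,0,0,0.086,-0.4],[0.007,0.41,-0.1,0,0,0.086,-0.4],[0.007,0.41,-0.1,0,0,0.086,-0.4],[0.007,0.41,-0.1,0,0,0.086,-0.4]],
])

```text
time_s: 27.02
ee_pos: [507.8, 47.2, 274.9]
tcp_rot: [-0.033, -3.135, -0.002]
contact_force: [0.5, -1.2, -0.8]
gripper_width: 0.699
gripper_force: 0.0
```

Call:
step_arm([
  [[0.007,0.41,-0.16,0,0,0.086,-0.4],[0.007,0.41,-0.16,0,0,0.086,-0.4],[0.007,0.41,-0.16,0,0,0.086,-0.4],[0.007,0.41,-0.16,0,0,0.086,-0.4],[0.007,0.41,-0.16,0,0,0.086,-0.4]],
])

```text
time_s: 27.65
ee_pos: [513.4, 290.8, 178.9]
tcp_rot: [0.385, -3.114, 0.001]
contact_force: [0.3, -1.0, 0.2]
gripper_width: 0.702
gripper_force: 0.0
```

Call:
step_arm([
  [[0,0,0,0,0,0,-0.4],[0,0,0,0,0,0,-0.4],[0,0,0,0,0,0,-0.4]],
])

```text
time_s: 28.02
ee_pos: [515.5, 287.6, 182.3]
tcp_rot: [-0.377, 3.118, -0.0]
contact_force: [0.5, -0.2, 0.7]
gripper_width: 0.698
gripper_force: 0.0
```

```bash
python3 pk.py yellow 513.5 289.5
```

```text
[515.5 287.6 182.3] y ang 103.80028436599603
[261 183]
((512.8499145507812, 291.33837890625), [46.44214630126953, 99.58837890625], np.float32(13.782837)) shift [-0.0043  0.0062] turn to 90+ang -0.017447451933534808
```

Call:
step_arm([
  [[-0.0043,0.006,-0.08,0,0,0,-0.4],[-0.0043,0.006,-0.16,0,0,0,-0.4],[-0.0043,0.006,-0.21,0,0,0,-0.4],[-0.0043,0.006,-0.24,0,0,0,-0.4],[-0.0043,0.006,-0.26,0,0,0,-0.4]],
])

```text
time_s: 28.7
ee_pos: [512.7, 292.5, 25.3]
tcp_rot: [-0.38, 3.118, 0.0]
contact_force: [0.2, 0.5, -0.1]
gripper_width: 0.697
gripper_force: 0.0
```

Call:
step_arm([
  [[0,0,0,0,0,0,-0.4],[0,0,0,0,0,0,1],[0,0,0,0,0,0,1],[0,0,0,0,0,0,1],[0,0,0,0,0,0,1]],
])

```text
time_s: 29.32
ee_pos: [513.3, 293.1, 26.9]
tcp_rot: [-0.381, 3.115, 0.001]
contact_force: [0.4, -1.1, 6.3]
gripper_width: 0.519
gripper_force: 73.0
```

Call:
step_arm([
  [[0,0,0.05,0,0,0,1],[0,0,0.14,0,0,0,1],[0,0,0.23,0,0,0,1],[0,0,0.3,0,0,0,1],[0,0,0.34,0,0,0,1]],
])

```text
time_s: 29.95
ee_pos: [512.2, 293.1, 231.8]
tcp_rot: [-0.381, 3.116, 0.001]
contact_force: [0.1, -0.1, -3.7]
gripper_width: 0.522
gripper_force: 72.4
```

Call:
step_arm([
  [[-0.007,-0.08,0,0,0,-0.017,1],[-0.014,-0.16,0,0,0,-0.034,1],[-0.021,-0.24,0,0,0,-0.051,1],[-0.028,-0.32,0,0,0,-0.068,1],[-0.035,-0.403,0,0,0,-0.0857,1]],
])

```text
time_s: 30.58
ee_pos: [490.1, 49.9, 229.1]
tcp_rot: [-0.043, -3.14, -0.001]
contact_force: [1.0, -0.9, -2.3]
gripper_width: 0.525
gripper_force: 72.3
```

Call:
step_arm([
  [[-0.007,-0.08,0,0,0,-0.017,1],[-0.014,-0.16,0,0,0,-0.034,1],[-0.021,-0.24,0,0,0,-0.051,1],[-0.028,-0.32,0,0,0,-0.068,1],[-0.036,-0.403,0,0,0,-0.086,1]],
])

```text
time_s: 31.2
ee_pos: [468.7, -191.7, 229.1]
tcp_rot: [-0.466, -3.106, -0.002]
contact_force: [1.1, -0.4, -1.3]
gripper_width: 0.521
gripper_force: 72.3
```

Call:
step_arm([
  [[0,0,0,0,0,0,1],[0,0,0,0,0,0,1],[0,0,0,0,0,0,1],[0,0,0,0,0,0,1],[0,0,0,0,0,0,1]],
])

```text
time_s: 31.82
ee_pos: [469.7, -190.0, 229.6]
tcp_rot: [-0.461, -3.108, -0.0]
contact_force: [-0.4, -0.2, -3.0]
gripper_width: 0.523
gripper_force: 72.6
```

```bash
python3 hc.py yellow
```

```text
orange u 54.5 v -0.8
164 w 52.0 v 3.6 u 48.9
192 w 55.9 v 5.4 u 38.2
top row 152 [ 469.7 -190.   229.6] 73.1108830874872 0.5227158491987369 [-0.4 -0.2 -3. ] mag u -2.6 v -0.5
```

Call:
step_arm([
  [[0.001,-0.001,-0.04,0,0,0,1],[0.001,-0.001,-0.075,0,0,0,1],[0.001,-0.001,-0.09,0,0,0,1],[0.001,-0.001,-0.1,0,0,0,1],[0.001,-0.001,-0.105,0,0,0,1]],
])

```text
time_s: 32.5
ee_pos: [470.5, -191.6, 166.7]
tcp_rot: [0.463, 3.106, -0.001]
contact_force: [0.2, 1.0, -2.7]
gripper_width: 0.524
gripper_force: 72.6
```

Call:
step_arm([
  [[0,0,-0.006,0,0,0,1],[0,0,-0.012,0,0,0,1],[0,0,-0.018,0,0,0,1],[0,0,-0.024,0,0,0,1],[0,0,-0.024,0,0,0,1]],
])

```text
time_s: 33.12
ee_pos: [470.2, -191.4, 152.0]
tcp_rot: [0.464, 3.107, -0.0]
contact_force: [0.2, 0.3, -2.4]
gripper_width: 0.522
gripper_force: 72.9
```

Call:
step_arm([
  [[0,0,-0.008,0,0,0,1],[0,0,-0.016,0,0,0,1],[0,0,-0.024,0,0,0,1],[0,0,-0.032,0,0,0,1],[0,0,-0.032,0,0,0,1]],
])

```text
time_s: 33.75
ee_pos: [470.2, -191.4, 132.3]
tcp_rot: [-0.464, -3.107, -0.0]
contact_force: [0.3, 0.0, -2.1]
gripper_width: 0.522
gripper_force: 72.9
```

Press the last 5 mm, release, check the level, and look for the plate with the scene camera.

Call:
step_arm([
  [[0,0,-0.005,0,0,0,1],[0,0,-0.009,0,0,0,1],[0,0,-0.009,0,0,0,1]],
])

```text
time_s: 34.12
ee_pos: [470.2, -191.4, 127.3]
tcp_rot: [0.464, 3.107, -0.0]
contact_force: [-0.4, -0.2, 1.0]
gripper_width: 0.525
gripper_force: 73.2
```

Call:
step_arm([
  [[0,0,0,0,0,0,-0.3],[0,0,0,0,0,0,-0.4],[0,0,0,0,0,0,-0.4],[0,0,0.04,0,0,0,-0.4],[0,0,0.1,0,0,0,-0.4]],
])

```text
time_s: 34.75
ee_pos: [469.4, -190.9, 187.2]
tcp_rot: [-0.463, -3.104, -0.002]
contact_force: [0.7, -0.1, 0.3]
gripper_width: 0.701
gripper_force: 0.0
```

Call:
step_arm([
  [[0,0,0.1,0,0,0,-0.4],[0.06,-0.02,0.2,0,0,0,-0.4],[0.06,-0.02,0.25,0,0,0,-0.4],[0.06,-0.02,0.25,0,0,0,-0.4],[0.06,-0.02,0.25,0,0,0,-0.4]],
])

```text
time_s: 35.38
ee_pos: [505.2, -202.8, 336.4]
tcp_rot: [-0.463, -3.105, -0.002]
contact_force: [-0.5, 0.4, -1.0]
gripper_width: 0.702
gripper_force: 0.0
```

```bash
python3 lev.py yellow l3.pkl l3.png; cat > pl.py <<'E'
from h import *
# small plate: grey metal blobs in a wrist view, at z=12; bars: black blobs at z=42
s=read_state(); d=get("wrist"); hsv=cv2.cvtColor(d["img"],cv2.COLOR_RGB2HSV)
print(s["ee_pos"].round(1),np.degrees(2*np.arctan2(s["tcp_rot"][1],s["tcp_rot"][0])-np.pi/2)%360)
for n,m,z in (("plate",(hsv[...,1]<70)&(hsv[...,2]>75),12),("bar",hsv[...,2]<50,42)):
    m=cv2.morphologyEx(m.astype(np.uint8),cv2.MORPH_OPEN,np.ones((3,3)))
    for c in cv2.findContours(m,cv2.RETR_EXTERNAL,cv2.CHAIN_APPROX_NONE)[0]:
        if cv2.contourArea(c)<250: continue
        r=cv2.minAreaRect(np.array([ray(d,p[0],z)[:2] for p in c],np.float32)); b=cv2.boxPoints(r); l=max([b[1]-b[0],b[2]-b[1]],key=np.linalg.norm)
        print(n,np.round(r[0],1),np.round(sorted(r[1]),1),"ang %.1f"%(np.degrees(np.arctan2(l[1],l[0]))%180),"px",cv2.boundingRect(c))
E
python3 pl.py
```

```text
[ 504.95490303 -202.65132033  335.81921674] [ 0.19721979 -0.09823378 -0.22440575]
[261 137]
lvl ((470.32965087890625, -191.78982543945312), [46.38053512573242, 100.18803405761719], np.float32(162.76349))
[ 504.9 -202.7  335.6] 73.02193787334028
plate [ 777.8 -257.2] [ 89.3 126.9] ang 172.5 px (254, 286, 53, 69)
plate [ 536.7 -212. ] [19.2 67.8] ang 73.0 px (236, 168, 48, 14)
plate [ 450.5 -536.7] [63.7 84.9] ang 66.4 px (0, 159, 59, 48)
plate [ 447.3 -397. ] [ 45.3 100.9] ang 88.3 px (78, 129, 76, 48)
plate [ 469.2 -190.9] [36.4 62.3] ang 163.0 px (247, 101, 27, 47)
plate [ 466.4 -148.6] [ 62.8 151.4] ang 9.4 px (244, 70, 53, 102)
plate [430.6 128.8] [38.1 52. ] ang 153.8 px (477, 0, 35, 45)
plate [ 301.5 -384.8] [ 66.6 111.4] ang 152.1 px (52, 0, 55, 91)
bar [ 721.1 -274.1] [296.5 837.3] ang 72.9 px (0, 212, 512, 172)
bar [ 451.8 -530.9] [26.9 48.9] ang 66.6 px (0, 177, 36, 21)
bar [ 447.5 -391.7] [13.3 76.4] ang 88.5 px (83, 144, 55, 22)
bar [ 477.9 -229.7] [ 19.7 154.8] ang 163.2 px (226, 79, 17, 120)
bar [470.2  50.8] [  8.8 118.1] ang 101.2 px (403, 43, 92, 52)
bar [ 297.3 -381.5] [34.7 80.5] ang 152.5 px (52, 0, 31, 71)
```

Call:
step_arm([
  [[-0.048,-0.162,-0.05,0,0,-0.2075,0],[-0.048,-0.162,-0.05,0,0,-0.2075,0],[-0.048,-0.162,-0.05,0,0,-0.2075,0],[-0.048,-0.162,-0.05,0,0,-0.2075,0],[-0.048,-0.162,-0.05,0,0,-0.2075,0]],
])

```text
time_s: 36.15
ee_pos: [476.7, -300.4, 306.2]
tcp_rot: [-1.432, -2.793, -0.001]
contact_force: [0.7, -0.1, 0.4]
gripper_width: 0.504
gripper_force: 0.0
```

Call:
step_arm([
  [[-0.048,-0.162,-0.19,0,0,-0.2075,0],[-0.048,-0.162,-0.19,0,0,-0.2075,0],[-0.048,-0.162,-0.19,0,0,-0.2075,0],[-0.048,-0.162,-0.19,0,0,-0.2075,0],[-0.048,-0.162,-0.19,0,0,-0.2075,0]],
])

```text
time_s: 36.78
ee_pos: [448.2, -397.6, 192.5]
tcp_rot: [-2.25, -2.19, -0.0]
contact_force: [0.2, -0.0, 0.8]
gripper_width: 0.502
gripper_force: 0.0
```

Call:
step_arm([
  [[0,0,0,0,0,0,0],[0,0,0,0,0,0,0],[0,0,0,0,0,0,0],[0,0,0,0,0,0,0],[0,0,0,0,0,0,0]],
])

```text
time_s: 37.4
ee_pos: [448.6, -397.8, 193.6]
tcp_rot: [2.253, 2.189, -0.0]
contact_force: [0.2, -0.1, -0.1]
gripper_width: 0.5
gripper_force: 0.0
```

```bash
python3 pl.py
```

```text
[ 448.6 -397.8  193.6] 358.3422132486203
plate [ 176.  -545.3] [ 70.5 154.3] ang 34.5 px (0, 263, 85, 97)
plate [ 440.1 -561.9] [ 64.5 128.1] ang 66.8 px (213, 257, 92, 98)
plate [ 513.9 -492.6] [12.7 45.6] ang 110.7 px (313, 239, 23, 34)
plate [ 447.7 -398.5] [45.3 99.8] ang 88.2 px (237, 121, 47, 99)
plate [ 289.9 -380. ] [ 65.1 138. ] ang 152.4 px (24, 100, 153, 114)
bar [ 438.8 -544.1] [173.1 566.5] ang 178.4 px (0, 239, 512, 145)
bar [ 447.6 -396.6] [11.9 69.1] ang 88.0 px (253, 139, 14, 75)
bar [ 290. -379.] [ 30.9 105.4] ang 152.5 px (23, 132, 121, 66)
bar [ 494.6 -259.7] [10.7 39.6] ang 178.3 px (289, 0, 51, 16)
```

Call:
step_arm([
  [[-0.0015,0,-0.09,0,0,0,0],[-0.0015,0,-0.18,0,0,0,0],[-0.0015,0,-0.24,0,0,0,0],[-0.0015,0,-0.28,0,0,0,0],[-0.0015,0,-0.294,0,0,0,0]],
])

```text
time_s: 38.08
ee_pos: [447.1, -397.1, 15.5]
tcp_rot: [-2.252, -2.187, -0.0]
contact_force: [-0.2, -0.2, 0.8]
gripper_width: 0.503
gripper_force: 0.0
```

Call:
step_arm([
  [[0,0,0,0,0,0,0],[0,0,0,0,0,0,1],[0,0,0,0,0,0,1],[0,0,0,0,0,0,1],[0,0,0,0,0,0,1]],
])

```text
time_s: 38.7
ee_pos: [448.4, -398.6, 18.5]
tcp_rot: [2.251, 2.187, -0.0]
contact_force: [0.7, 0.3, 6.9]
gripper_width: 0.15
gripper_force: 69.3
```

Call:
step_arm([
  [[0,0,0.05,0,0,0,1],[0,0,0.14,0,0,0,1],[0,0,0.23,0,0,0,1],[0,0,0.32,0,0,0,1],[0,0,0.34,0,0,0,1]],
])

```text
time_s: 39.33
ee_pos: [448.9, -399.3, 225.3]
tcp_rot: [2.248, 2.184, -0.001]
contact_force: [-0.9, 0.0, -1.6]
gripper_width: 0.149
gripper_force: 68.6
```

Call:
step_arm([
  [[0.004,0.035,0.01,0,0,0.0415,1],[0.008,0.07,0.01,0,0,0.083,1],[0.012,0.105,0.01,0,0,0.125,1],[0.016,0.14,0.01,0,0,0.166,1],[0.019,0.173,0.01,0,0,0.2075,1]],
])

```text
time_s: 39.95
ee_pos: [458.0, -292.3, 225.4]
tcp_rot: [-1.426, -2.795, -0.002]
contact_force: [0.1, -0.3, -1.8]
gripper_width: 0.148
gripper_force: 68.6
```

Call:
step_arm([
  [[0.004,0.035,0,0,0,0.0415,1],[0.008,0.07,0,0,0,0.083,1],[0.012,0.105,0,0,0,0.125,1],[0.016,0.14,0,0,0,0.166,1],[0.019,0.1725,0,0,0,0.2075,1]],
])

```text
time_s: 40.58
ee_pos: [469.3, -189.0, 225.5]
tcp_rot: [-0.456, -3.105, -0.003]
contact_force: [0.5, -0.9, -0.9]
gripper_width: 0.15
gripper_force: 68.6
```

Call:
step_arm([
  [[0,0,0,0,0,0,1],[0,0,0,0,0,0,1],[0,0,0,0,0,0,1],[0,0,0,0,0,0,1],[0,0,0,0,0,0,1]],
])

```text
time_s: 41.2
ee_pos: [470.4, -190.9, 227.1]
tcp_rot: [0.465, 3.107, -0.0]
contact_force: [-0.5, 0.1, -0.4]
gripper_width: 0.146
gripper_force: 68.6
```

```bash
python3 - <<'E'
from h import *
s=read_state(); d=get("wrist"); e=s["ee_pos"]; a=np.arctan2(s["tcp_rot"][1],s["tcp_rot"][0]); ya=2*a-np.pi/2
print(e.round(1),np.degrees(ya)%360,s["gripper_width"],s["contact_force"])
u=np.array([np.cos(ya+np.pi/2),np.sin(ya+np.pi/2)]); v=np.array([np.cos(ya),np.sin(ya)])
print("mag u v",(np.array([472,-191.2])-e[:2])@u,(np.array([472,-191.2])-e[:2])@v)
for k in((50,23),(50,-23),(-50,23),(-50,-23)): print(k,proj(d,np.r_[e[:2]+k[0]*u+k[1]*v,e[2]-6.5]).round(1))
save(d,"p1.png",(130,80,390,275),3)
E
```

```text
[ 470.4 -190.9  227.1] 72.9779633929098 0.1457536798526969 [-0.49617514  0.06431382 -0.40915987]
mag u v -1.6013463574809317 0.16621339405320684
(50, 23) [311.9 148.9]
(50, -23) [209.7 148.9]
(-50, 23) [303.6 335.4]
(-50, -23) [217.6 335.5]
```

View pics/p1.png

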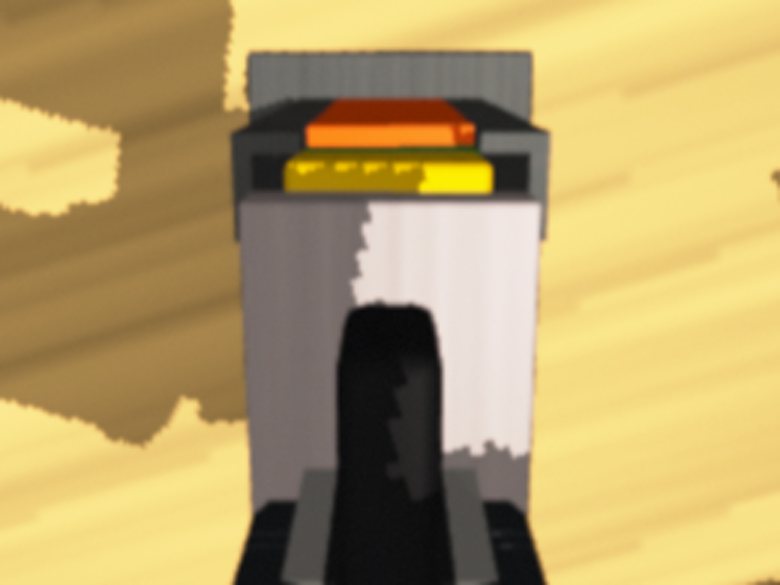

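The picture shows the plate held flat, grip upwards, with its far edge at (241–541, 203) in line with the mouth (orange 305–475). I'll shift 2 mm and lower it.

Call:
step_arm([
  [[0.0032,-0.001,-0.03,0,0,0,1],[0.0032,-0.001,-0.055,0,0,0,1],[0.0032,-0.001,-0.07,0,0,0,1],[0.0032,-0.001,-0.08,0,0,0,1],[0.0032,-0.001,-0.085,0,0,0,1]],
])

```text
time_s: 41.88
ee_pos: [472.5, -191.2, 176.0]
tcp_rot: [0.464, 3.107, -0.0]
contact_force: [0.4, 0.1, -0.8]
gripper_width: 0.154
gripper_force: 68.6
```

Call:
step_arm([
  [[0,0,-0.005,0,0,0,1],[0,0,-0.01,0,0,0,1],[0,0,-0.015,0,0,0,1],[0,0,-0.02,0,0,0,1],[0,0,-0.02,0,0,0,1]],
])

```text
time_s: 42.5
ee_pos: [472.6, -191.2, 164.1]
tcp_rot: [0.464, 3.107, -0.0]
contact_force: [0.2, -0.2, 0.3]
gripper_width: 0.148
gripper_force: 68.8
```

Call:
step_arm([
  [[0,0,-0.004,0,0,0,1],[0,0,-0.008,0,0,0,1],[0,0,-0.0125,0,0,0,1],[0,0,-0.0125,0,0,0,1],[0,0,-0.0125,0,0,0,1]],
])

```text
time_s: 43.12
ee_pos: [472.5, -191.2, 156.3]
tcp_rot: [0.464, 3.107, 0.0]
contact_force: [0.6, 0.8, -0.6]
gripper_width: 0.149
gripper_force: 68.8
```

Call:
step_arm([
  [[0,0,0,0,0,0,0.3],[0,0,0,0,0,0,0.3],[0,0,0.003,0,0,0,0.3],[0,0,0.04,0,0,0,0.3],[0,0,0.1,0,0,0,0.3]],
])

```text
time_s: 43.75
ee_pos: [471.5, -190.6, 216.3]
tcp_rot: [-0.463, -3.104, -0.002]
contact_force: [0.3, -0.3, 0.9]
gripper_width: 0.349
gripper_force: 0.0
```

Call:
step_arm([
  [[0.06,-0.02,0.1,0,0,0,0.3],[0.06,-0.02,0.2,0,0,0,0.3],[0.06,-0.02,0.2,0,0,0,0.3],[0.06,-0.02,0.2,0,0,0,0.3],[0.06,-0.02,0.2,0,0,0,0.3]],
])

```text
time_s: 44.38
ee_pos: [507.1, -202.3, 334.6]
tcp_rot: [-0.463, -3.103, -0.003]
contact_force: [-0.4, -0.4, -0.9]
gripper_width: 0.352
gripper_force: 0.0
```

```bash
python3 - <<'E'
from h import *
s=read_state(); d=get("wrist"); print(s["ee_pos"])
p=proj(d,[472,-191,150]).astype(int)
hsv=cv2.cvtColor(d["img"],cv2.COLOR_RGB2HSV)
a=d["img"][...,::-1][p[1]-80:p[1]+80,p[0]-66:p[0]+66]
sc=get("scene")
c=sc["img"][...,::-1][140:230,205:279]
cv2.imwrite("pics/f1.png",np.hstack([cv2.resize(a,(412,500),interpolation=cv2.INTER_CUBIC),cv2.resize(c,(380,500),interpolation=cv2.INTER_CUBIC)]))
m=((hsv[...,1]<40)&(hsv[...,2]>150)); k=np.zeros_like(m); k[p[1]-70:p[1]+70,p[0]-40:p[0]+40]=1
y,x=np.nonzero(m&k); w=np.array([ray(d,q,150)[:2] for q in zip(x,y)],np.float32); print(cv2.minAreaRect(w))
E
```

```text
[ 507.06614618 -202.32106624  334.62643764]
((471.1923522949219, -190.8931884765625), (46.19026184082031, 98.59793090820312), 72.83763885498047)
```

View pics/f1.png

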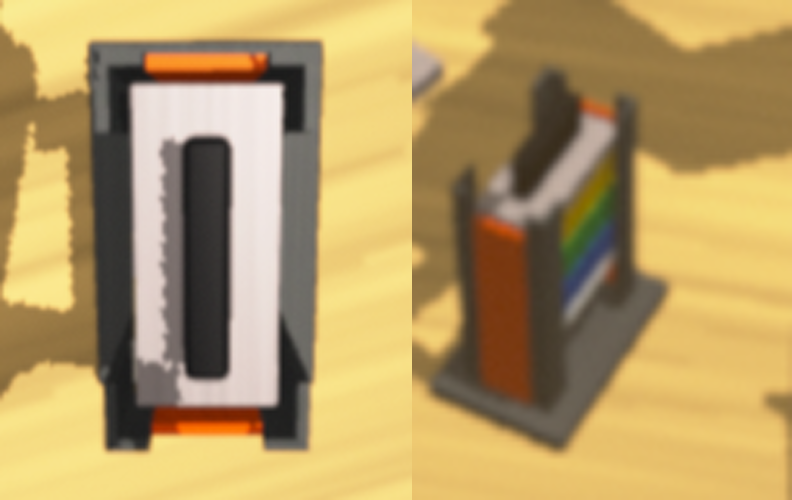

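The pile is right: blue, green, yellow and the plate, whose flat top is level with the orange edges (left half). The last job is shutting the drawer, so I'll locate the handle from the earlier picture.

```bash
python3 - <<'E'
from h import *
import pickle; d=pickle.load(open("w2.pkl","rb"))
for p in [(200,107),(207,197)]: print(ray(d,(p[0]/1.2,p[1]/1.2),52))
d=pickle.load(open("w4.pkl","rb"))
for p in [(321,9),(500,7)]: print(ray(d,(p[0]/1.3,p[1]/1.3),52))
E
```

```text
[403.99164069 201.52923971  52.        ]
[424.7518911   96.08966294  52.        ]
[422.61632883  98.74788746  52.        ]
[403.38453199 197.05559311  52.        ]
```

Call:
step_arm([
  [[-0.0775,0.3,0,0,0,-0.172,0.3],[-0.0775,0.3,0,0,0,-0.172,0.3],[-0.0775,0.3,0,0,0,-0.172,0.3],[-0.0775,0.3,0,0,0,-0.172,0.3],[-0.0775,0.3,0,0,0,-0.172,0.3]],
])

```text
time_s: 45.1
ee_pos: [461.9, -23.1, 336.2]
tcp_rot: [-1.273, -2.872, 0.001]
contact_force: [-1.2, -0.9, 0.7]
gripper_width: 0.347
gripper_force: 0.0
```

Call:
step_arm([
  [[-0.0775,0.282,-0.224,0,0,-0.172,0.3],[-0.0775,0.282,-0.224,0,0,-0.172,0.3],[-0.0775,0.282,-0.224,0,0,-0.172,0.3],[-0.0775,0.282,-0.224,0,0,-0.172,0.3],[-0.0775,0.282,-0.224,0,0,-0.172,0.3]],
])

```text
time_s: 45.72
ee_pos: [414.0, 146.3, 200.0]
tcp_rot: [-1.991, -2.425, 0.007]
contact_force: [0.2, -0.3, 1.0]
gripper_width: 0.351
gripper_force: 0.0
```

Call:
step_arm([
  [[0,0,0,0,0,0,0.3],[0,0,0,0,0,0,0.3],[0,0,0,0,0,0,0.3],[0,0,0,0,0,0,0.3],[0,0,0,0,0,0,0.3]],
])

```text
time_s: 46.35
ee_pos: [415.5, 145.9, 202.5]
tcp_rot: [1.996, 2.425, 0.001]
contact_force: [-0.1, 0.3, -0.6]
gripper_width: 0.348
gripper_force: 0.0
```

```bash
python3 - <<'E'
from h import *
s=read_state(); d=get("wrist"); e=s["ee_pos"]; a=np.arctan2(s["tcp_rot"][1],s["tcp_rot"][0]); ya=2*a-np.pi/2
print(e,np.degrees(ya)%360); print(proj(d,[413.5,148.5,52]))
hsv=cv2.cvtColor(d["img"],cv2.COLOR_RGB2HSV); m=((hsv[...,1]<60)&(hsv[...,2]>90)).astype(np.uint8); m[225:]=0
for c in cv2.findContours(m,cv2.RETR_EXTERNAL,cv2.CHAIN_APPROX_NONE)[0]:
    if cv2.contourArea(c)>300:
        b=cv2.boundingRect(c); print(b, ray(d,(b[0]+5,b[1]+b[3]/2),52))
E
```

```text
[415.53491816 145.91929084 202.45237643] 11.086528159106646
[258.99713566 175.83776255]
(254, 103, 47, 122) [411.41188201 159.18330801  52.        ]
```

Call:
step_arm([
  [[-0.0016,0,-0.08,0,0,0,0.48],[-0.0016,0,-0.16,0,0,0,0.48],[-0.0016,0,-0.185,0,0,0,0.48],[-0.0016,0,-0.2,0,0,0,0.48],[-0.0016,0,-0.21,0,0,0,0.48]],
])

```text
time_s: 47.02
ee_pos: [414.9, 146.2, 76.1]
tcp_rot: [1.996, 2.426, 0.001]
contact_force: [-0.5, 0.6, 0.0]
gripper_width: 0.265
gripper_force: 0.0
```

Call:
step_arm([
  [[0,0,-0.01,0,0,0,0.48],[0,0,-0.02,0,0,0,0.48],[0,0,-0.03,0,0,0,0.48],[0,0,-0.03,0,0,0,0.48]],
])

```text
time_s: 47.52
ee_pos: [414.2, 146.1, 57.9]
tcp_rot: [-1.996, -2.426, 0.001]
contact_force: [-0.2, 0.3, 1.4]
gripper_width: 0.255
gripper_force: 0.0
```

Call:
step_arm([
  [[0,0,-0.01,0,0,0,0.48],[0,0,-0.02,0,0,0,0.48],[0,0,-0.03,0,0,0,0.48],[0,0,-0.038,0,0,0,0.48],[0,0,-0.038,0,0,0,0.48]],
])

```text
time_s: 48.15
ee_pos: [414.1, 146.1, 34.9]
tcp_rot: [-1.996, -2.425, 0.001]
contact_force: [0.6, -1.4, -0.5]
gripper_width: 0.26
gripper_force: 0.0
```

Call:
step_arm([
  [[0,0,0,0,0,0,1],[0,0,0,0,0,0,1],[0,0,0,0,0,0,1],[0,0,0,0,0,0,1]],
], grip_force=40)

```text
time_s: 48.65
ee_pos: [415.2, 146.2, 35.4]
tcp_rot: [1.995, 2.425, 0.002]
contact_force: [2.4, 2.2, -3.9]
gripper_width: 0.107
gripper_force: 38.9
```

Call:
step_arm([
  [[0.05,0.0098,0,0,0,0,1],[0.1,0.0196,0,0,0,0,1],[0.15,0.0294,0,0,0,0,1],[0.2,0.0391,0,0,0,0,1],[0.25,0.049,0,0,0,0,1]],
])

```text
time_s: 49.28
ee_pos: [562.5, 175.6, 35.4]
tcp_rot: [-1.993, -2.423, 0.006]
contact_force: [-1.8, 0.2, 0.5]
gripper_width: 0.113
gripper_force: 39.7
```

Call:
step_arm([
  [[0.005,0.001,0,0,0,0,1],[0.01,0.002,0,0,0,0,1],[0.015,0.003,0,0,0,0,1],[0.019,0.0037,0,0,0,0,1],[0.019,0.0037,0,0,0,0,1]],
])

```text
time_s: 49.9
ee_pos: [575.4, 178.1, 35.5]
tcp_rot: [-1.996, -2.425, -0.0]
contact_force: [-1.2, 4.6, 1.8]
gripper_width: 0.11
gripper_force: 41.4
```

Call:
step_arm([
  [[0.003,0.0006,0,0,0,0,1],[0.006,0.0012,0,0,0,0,1],[0.009,0.0018,0,0,0,0,1],[0.009,0.0018,0,0,0,0,1]],
])

```text
time_s: 50.4
ee_pos: [577.5, 178.6, 35.4]
tcp_rot: [-1.992, -2.422, 0.009]
contact_force: [-7.4, 3.4, 7.3]
gripper_width: 0.109
gripper_force: 41.9
```

Call:
step_arm([
  [[-0.004,-0.0008,0,0,0,0,0.48],[-0.004,-0.0008,0,0,0,0,0.48],[-0.004,-0.0008,0,0,0,0,0.48],[-0.004,-0.0008,0.04,0,0,0,0.48],[-0.004,-0.0008,0.1,0,0,0,0.48]],
])

```text
time_s: 51.02
ee_pos: [578.5, 177.9, 94.8]
tcp_rot: [-1.995, -2.425, 0.003]
contact_force: [0.3, -0.5, 0.3]
gripper_width: 0.259
gripper_force: 0.0
```

Call:
step_arm([
  [[0,0,0.1,0,0,0,0.48],[0,0,0.2,0,0,0,0.48],[0,0,0.25,0,0,0,0.48],[0,0,0.25,0,0,0,0.48],[0,0,0.25,0,0,0,0.48]],
])

```text
time_s: 51.65
ee_pos: [578.2, 178.1, 244.3]
tcp_rot: [-1.995, -2.425, 0.002]
contact_force: [-0.4, -0.6, -1.0]
gripper_width: 0.261
gripper_force: 0.0
```

```bash
python3 - <<'E'
from h import *
s=read_state(); d=get("wrist"); e=s["ee_pos"]; print(e)
hsv=cv2.cvtColor(d["img"],cv2.COLOR_RGB2HSV)
b=lambda r:((hsv[r,:,0]>100)&(hsv[r,:,0]<125)&(hsv[r,:,1]>120))
for r in (100,150,200): 
    x=np.flatnonzero(np.diff(b(r).astype(int))); print(r,x,[ray(d,(q+1,r),85)[:2].round(1).tolist() for q in x[:4]])
m=((hsv[...,1]<60)&(hsv[...,2]>90)).astype(np.uint8); m[225:]=0
for c in cv2.findContours(m,cv2.RETR_EXTERNAL,cv2.CHAIN_APPROX_NONE)[0]:
    if cv2.contourArea(c)>150:
        q=cv2.boundingRect(c); print("handle",q, ray(d,(q[0]+4,q[1]+q[3]/2),52))
# magazine still level? scene before/after
sc=get("scene"); print(sc["img"][150:200,210:250].mean())
E
```

```text
[578.18260396 178.05995151 244.27490592]
100 [292 314 315] [[592.3, 251.1], [611.2, 254.8], [612.0, 255.0]]
150 [291 312 313] [[601.1, 208.1], [619.9, 211.8], [620.8, 212.0]]
200 [290 310 311] [[610.6, 161.3], [629.3, 165.0], [630.3, 165.1]]
handle (254, 102, 42, 123) [574.03569838 183.51798168  52.        ]
117.6105
```

```bash
python3 -c "
from bench import job; print(job.job_done())"
```

```text
the job is handed in; nothing more can be done
None
```

The job is handed in: blue, green and yellow (no red was in the drawer) are in the magazine bottom to top, each pressed level, the small plate is on top and level, the drawer is shut, and I made no contact with the tape roll, mug or bin.

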